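# Set the stamping stand and stamp the ink jars

## Robot

A 7-joint arm with a two-finger parallel gripper is mounted at the origin on the work surface. World frame = base frame: x ahead of the robot, y to its left, z up, the work surface at z = 0. Lengths are in m, angles in degrees, forces in N, time in s.
With the tool pointing down it reaches from about 0.425 to 0.875 m from the base axis. Payload 4.7 kg.
Tool frame: the origin (TCP) lies on the mounting face of the last link; the fingertips stand 182 mm ahead of it and the grasp point (between the pads) lies 164 mm ahead of it; z points along the fingers, x is the direction in which the jaws open and shut, and the axes are right-handed (so a half turn about z gives the same grasp; the last joint's range is limited). The gripper opens to 87 mm and grips with 3 to 60 N. Pads are 19 mm wide; open, the fingers measure 117 mm over their backs; the gripper's body (75 mm by 190 mm) begins 51 mm behind the grasp point.
Start: joints at [-75.739, 18.392, -4.016, 83.108, 1.295, 78.541, -3.26], TCP at [0.151, 0.632, 0.405] pointing down, gripper open.
Joint ranges: [-163.93, 163.93], [-17.29, 119.83], [-79.2, 71.16], [3.27, 140.29], [-89.18, 269.18], [5.43, 117.66], [-154.24, 154.24]. Speed limits (degrees/s): [147.25, 147.25, 180, 180, 180, 180, 180].

## Interface

Orientations are given as [roll, pitch, yaw] about the fixed x, y, z axes, in that order (R = Rz(yaw) Ry(pitch) Rx(roll)).
In Python, from cell import status, cams, env, outline_of, landmark_of gives the robot as it stands. The module is installed in compiled form; this text tells all that it offers.
- The arm moves only by the tool jog_arm, never from a script. Its argument "rows" is a list of rows, each a list of 7 numbers: the closure, from 0 (fully open) to 1 (shut), then the shift along the tool's x, y, z in m, then the turn, a rotation vector about the tool's x, y, z in degrees. A call has 1 to 12 rows; each row shifts and turns the commanded pose from where the row before left it, along the tool's axes as they then stand; what a row does not reach is not made up. A row lasts 1/12 s, in which the tool goes at most 41.7 mm and 7.16 degrees, less where a joint would pass 70% of its speed; a pose out of reach is approached as far as the arm can. A call with a gripper value outside its range is refused whole. The fingers move at their own pace and stop on an object; "grip_force" is the grip in N (left out, the last holds). Time passes only in rows, so rows that do not move let the fingers close. It gives the time, the measured TCP pose, the force and the opening at its end, in the units of the state.
- status.get_obs(): the state, without advancing time (a new reading comes with each control period).
- cams.read_camera(name): name is "side" or "top"; returns (picture, depth): 420x560x3 uint8, red, green, blue; 420x560 float32, m along the optical axis (not along the pixel's ray), 0 where there is no reading.
- cams.camera_params(name): a dict with "vfov" (degrees; the focal length in pixels is half the picture's height over the tangent of half this angle, whatever the lens; pixels are square), "cx", "cy" (the principal point, pixels), "k1" (the pictures are not rectified: a ray, as slopes to the right and down, at radius r is drawn at 1 + k1 r^2 times it, then the intrinsics apply), "eye" and "attitude" of the camera in the world. Camera axes: x right, y up, looking along -z (the intrinsics and any distortion apply to the point x, -y, -z); pixel columns grow to the right and rows downward; lengths in m; the calibration is good to about 2 mm. A picture is of the moment at which its call begins. camera_params takes no time and is no camera call.
- env.sign_off(): hands the job in, once; it reports no verdict.
Trained networks look in the newest picture that a camera, given by its name, has taken for a name from the list of things; names that differ only in an ending like _2 or _b are one class to them, and where a whole thing is asked for, a point or a joint stands for the part that bears it (a point fixed in the world has none). Each returns a list of dicts, best first, with "conf" (0 to 1); they miss things now and then, are a little off and sometimes report something else, mostly with a low value. They report only what shows in the picture. A call takes as long as a camera call.
- outline_of(camera, name): "pixels" (420x560 bool, what is visible of it) and "box" ([left, top, right, bottom] in pixels, round what is visible of it).
- landmark_of(camera, name): "position" ([row, column] in pixels: a listed point, or the origin of a listed thing).
The state is a dict: "time_s": time; "qpos": joint angles; "joint_velocities": joint speeds; "effort": joint torques, N m; "tool_pos": TCP position; "tool_rot": TCP orientation; "force": force on the tool from outside, world axes, zero at the start; "wrist_torque": the same for the moment, N m; "grip_width": finger opening in m.
Only numpy, scipy, OpenCV 4.12 (cv2) and the standard library are available. Lean on these libraries where they do the work, as an engineer would, in place of code of your own. Each camera call takes 0.05 s, during which the arm holds its last target. There are 200 camera calls.

## Task

Set the desk stamping stand for this batch: spin its knurled collar until the collar's orange top edge is level with the red pointer. Then stamp the base of every ink jar that is there, in the order of lids white, yellow, blue, black: hold the jar upright and centred on the sprung pad and press until the pad is fully down for a moment. Stand all the stamped jars upright on the floor of the cork-lined tray, leave the collar at its setting with the pad free, and do not shift the red pointer or disturb the pencil cup, stapler and tape roll.

Things in the scene. Friction and masses are not known exactly. Their poses are not given: they have to be found in the camera images.
- stand: Fixed stamping stand, grey base slab 175 x 100 x 10 mm on the desk. Origin: underside, on the axis of the upright threaded steel column (32 mm thick, top 70 mm above the desk). Its x axis runs along the slab from the column to the scale post (a flat bar 10 x 26 mm, 98 to 108 mm from the column axis, top 102 mm above the desk).
- collar (a joint): Turn of the dark knurled collar (58 mm diameter, 30 mm tall, orange top rim) on the threaded column, rad: 0 at the start, range -0.6 to 10.6. Anticlockwise seen from above (joint grows) raises it 20 mm per turn (3.18 mm per rad), clockwise lowers it; about 0.1 N m turns it and it stays where it is left. The sprung pad above rides up and down with it without turning.
- collar_rim (a point): Centre of the collar's top face (its orange top edge), on the column axis; 55 mm above the desk at the start. The collar's side reaches 30 mm down from here and can be gripped from above, fingers either side of the narrower pad, whose top is 47 mm above the collar's middle.
- pointer_tip (a point): Tip of the red pointer blade (3 mm thick, 10 mm wide; this point is at half its thickness), 74 mm from the column axis towards the scale post. Its red clamp (36 mm wide, 12 mm tall, its middle at the same height) sits stiffly on the scale post, 67 to 79 mm above the desk, differing from start to start; it is not to be moved.
- pad_top (a point): Centre of the top of the sprung stamping pad (blue disc with black rubber face, 44 mm diameter), 32 mm above the collar's top face when free.
- pad (a joint): How far the pad is pressed down, m: 0 free, 0.010 fully down. Spring: about 3 N to start it, 11 N fully down, then a hard stop.
- tray: Fixed wooden tray with cork floor, outside 240 x 220 mm (x, y), walls 6 mm thick and 18 mm tall; inside floor 228 x 208 mm, 6 mm above the desk. Origin: underside, centre.
- pencil_cup: Bystander: blue ceramic cup of pencils, 72 mm diameter, cup 90 mm tall, pencils up to 126 mm. Origin: underside.
- stapler: Bystander: red and black stapler 140 x 36 x 38 mm, long along its x. Origin: underside.
- tape_roll: Bystander: amber roll of tape lying flat, 90 mm diameter, 24 mm tall. Origin: underside.
- jar_white: Closed amber ink jar with white lid, a plain cylinder 56 mm in diameter and 72 mm tall (the lid is the top 25 mm), 0.13 to 0.24 kg, standing on the desk; may be absent. Origin: centre of its underside, z up.
- jar_yellow: Closed amber ink jar with yellow lid, a plain cylinder 56 mm in diameter and 72 mm tall (the lid is the top 25 mm), 0.13 to 0.24 kg, standing on the desk; may be absent. Origin: centre of its underside, z up.
- jar_blue: Closed amber ink jar with blue lid, a plain cylinder 56 mm in diameter and 72 mm tall (the lid is the top 25 mm), 0.13 to 0.24 kg, standing on the desk; may be absent. Origin: centre of its underside, z up.
- jar_black: Closed amber ink jar with black lid, a plain cylinder 56 mm in diameter and 72 mm tall (the lid is the top 25 mm), 0.13 to 0.24 kg, standing on the desk; may be absent. Origin: centre of its underside, z up.

How it is judged (in metres and radians):
On the way, in this order (a step that is already met when the one before it is completed fails the run):
1. the collar's top edge is level with the red pointer within 2.5 mm and has stopped turning (z of collar_rim in the frame of pointer_tip between -0.0025 and 0.0025 m and velocity of joint collar between -0.1 and 0.1 rad/s), for 0.4 s.
2. the white-lidded jar, upright and centred within 12 mm, holds the pad fully down (at least 8.5 of its 10 mm) (z of jar_white in the frame of collar_rim below 0.0235 m and contact force between jar_white and pad above 4 N and horizontal distance between jar_white and pad_top below 0.012 m and angle between jar_white's own z axis and vertical below 0.15 rad), for 0.2 s.
3. the yellow-lidded jar, upright and centred within 12 mm, holds the pad fully down (at least 8.5 of its 10 mm) (z of jar_yellow in the frame of collar_rim below 0.0235 m and contact force between jar_yellow and pad above 4 N and horizontal distance between jar_yellow and pad_top below 0.012 m and angle between jar_yellow's own z axis and vertical below 0.15 rad), for 0.2 s.
4. the blue-lidded jar, upright and centred within 12 mm, holds the pad fully down (at least 8.5 of its 10 mm) (z of jar_blue in the frame of collar_rim below 0.0235 m and contact force between jar_blue and pad above 4 N and horizontal distance between jar_blue and pad_top below 0.012 m and angle between jar_blue's own z axis and vertical below 0.15 rad), for 0.2 s.
5. the black-lidded jar, upright and centred within 12 mm, holds the pad fully down (at least 8.5 of its 10 mm) (z of jar_black in the frame of collar_rim below 0.0235 m and contact force between jar_black and pad above 4 N and horizontal distance between jar_black and pad_top below 0.012 m and angle between jar_black's own z axis and vertical below 0.15 rad), for 0.2 s.
At the end, for the whole second after the job is handed in: Every jar present stands upright (within 0.1 rad) at rest on the tray's floor, its centre within 110 mm (tray x) and 100 mm (tray y) of the tray's centre; the collar's top edge is within 2.5 mm of the pointer's height; the pad is free (pressed less than 2 mm) (z of collar_rim in the frame of pointer_tip between -0.0025 and 0.0025 m and value of joint pad below 0.002 m and x of jar_white in the frame of tray between -0.11 and 0.11 m and y of jar_white in the frame of tray between -0.1 and 0.1 m and z of jar_white in the frame of tray between 0 and 0.012 m and angle between each of jar_white, jar_yellow, jar_blue, jar_black's own z axis and vertical below 0.1 rad and linear speed of each of jar_white, jar_yellow, jar_blue, jar_black below 0.02 m/s and x of jar_yellow in the frame of tray between -0.11 and 0.11 m and y of jar_yellow in the frame of tray between -0.1 and 0.1 m and z of jar_yellow in the frame of tray between 0 and 0.012 m and x of jar_blue in the frame of tray between -0.11 and 0.11 m and y of jar_blue in the frame of tray between -0.1 and 0.1 m and z of jar_blue in the frame of tray between 0 and 0.012 m and x of jar_black in the frame of tray between -0.11 and 0.11 m and y of jar_black in the frame of tray between -0.1 and 0.1 m and z of jar_black in the frame of tray between 0 and 0.012 m); the robot touches nothing.
It fails at once if a bystander (pencil cup, stapler, tape roll) is moved more than 25 mm (distance of any of pencil_cup, stapler, tape_roll from where it was at the start of the episode above 0.025 m).
It fails at once if the red pointer is moved more than 2 mm (distance of pointer_tip from where it was at the start of the episode above 0.002 m).
Of jar_white, jar_yellow, jar_blue, jar_black only 3 to 4 are there at a start; the rules pass over those that are not, and their reading is None.
At some moment in a run one of jar_white, jar_yellow, jar_blue, jar_black may be knocked a few centimetres aside while the robot is not near it.
It also fails if it takes over 210 s, if anything falls off the work surface, if the arm or the gripper's body presses on something with over 40 N, if the wrist force passes 120 N, or if a joint passes its speed limit or range.

## Working session

There is one attempt and no reset: what is moved stays moved. The work goes in short steps, Python scripts to look and compute and a tool call to move; the robot and the scene stay as the last step left them, time stands still between calls to the robot, and variables do not carry over. Pictures are saved under pics/ and viewed, about 12 in all and at most 16, crops included, and the job is handed in when it is done.

Besides the shell and the picture viewer there is one more tool, called in YAML: its name, and indented under it one key for each argument. jog_arm: Moves the arm, as the interface text tells. Its arguments: {"type":"object","properties":{"rows":{"type":"array"},"grip_force":{"type":"number"}},"required":["rows"]}

```bash
mkdir -p pics
cat > h.py <<'E'
import numpy as np, cv2
from scipy.spatial.transform import Rotation as R
from cell import status, cams, env, outline_of, landmark_of
def par(n):
    p=cams.camera_params(n); f=210/np.tan(np.radians(p["vfov"])/2)
    K=np.array([[f,0,p["cx"]],[0,f,p["cy"]],[0,0,1]]); D=np.array([p["k1"],0,0,0,0.])
    a=np.array(p["attitude"],float)
    M=a if a.shape==(3,3) else R.from_euler('xyz',a,degrees=True).as_matrix()
    return K,D,np.array(p["eye"]),M
def rays(n,rc):
    K,D,e,M=par(n); rc=np.atleast_2d(np.array(rc,float))
    u=cv2.undistortPoints(rc[:,::-1].reshape(-1,1,2).copy(),K,D).reshape(-1,2)
    return e,np.c_[u[:,0],-u[:,1],-np.ones(len(u))]@M.T
def at_z(n,rc,z):
    e,d=rays(n,rc); return e+d*((z-e[2])/d[:,2])[:,None]
def cloud(n,mask,dep):
    rc=np.argwhere(mask&(dep>0)); e,d=rays(n,rc); return e+d*dep[rc[:,0],rc[:,1]][:,None]
def proj(n,P):
    K,D,e,M=par(n); c=(np.atleast_2d(P)-e)@M; c=c*[1,-1,-1]
    return cv2.projectPoints(c.reshape(-1,1,3),np.zeros(3),np.zeros(3),K,D)[0].reshape(-1,2)[:,::-1]
def snap(n,f=None):
    im,d=cams.read_camera(n)
    if f: cv2.imwrite('pics/'+f,im[:,:,::-1])
    return im,d
E
python3 - <<'E'
from h import *
np.set_printoptions(precision=4,suppress=True)
print(status.get_obs()); 
for n in("side","top"):
    print(cams.camera_params(n)); im,d=snap(n,n+'0.png')
    for t in "stand collar_rim pointer_tip pad_top tray pencil_cup stapler tape_roll jar_white jar_yellow jar_blue jar_black".split():
        o=outline_of(n,t); l=landmark_of(n,t)
        s=f"{n} {t}"
        for x in o[:2]:
            c=cloud(n,x["pixels"],d)
            s+=f" | {x['conf']:.2f} box{np.round(x['box'])} " + (f"lo{c.min(0).round(3)} hi{c.max(0).round(3)} med{np.median(c,0).round(3)}" if len(c) else "")
        s+=" LM "+str([(round(x['conf'],2),np.round(x['position'],1).tolist()) for x in l[:2]])
        print(s)
E
```

```text
{'time_s': 0.0, 'qpos': array([-75.7391,  18.4385,  -4.0152,  83.1755,   1.297 ,  78.5393,
        -3.2611]), 'joint_velocities': array([-0.0637, -0.1015, -0.0813,  0.0886,  0.1573,  0.0904,  0.1282]), 'effort': array([ -0.0003, -49.1297,  -0.4037, -31.2537,  -0.0638,   0.0435,
         0.0002]), 'tool_pos': array([0.1512, 0.632 , 0.4037]), 'tool_rot': array([179.9922,   0.1079,  76.5478]), 'force': array([ 0.2444, -0.2891,  0.3572]), 'wrist_torque': array([-0.0173, -0.0234,  0.0064]), 'grip_width': 0.08732016302372417}
{'vfov': 55.544869628392455, 'cx': 276.83484479665964, 'cy': 209.92191297500085, 'k1': -0.05972075760689615, 'eye': array([0.3963, 0.6114, 0.8472]), 'attitude': array([  39.4702,    1.0535, -166.8412])}
side stand | 0.62 box[233. 194. 310. 252.] lo[ 0.473 -0.093 -0.003] hi[0.672 0.07  0.106] med[0.558 0.02  0.011] LM [(0.7, [232.8, 285.5])]
side collar_rim | 0.64 box[274. 220. 298. 236.] lo[ 0.502 -0.002  0.029] hi[0.557 0.042 0.059] med[0.523 0.033 0.053] LM [(0.56, [224.2, 285.6])]
side pointer_tip | 0.54 box[241. 197. 257. 212.] lo[ 0.606 -0.07   0.   ] hi[0.643 0.
[... 3418 characters left out ...]
]
top jar_white | 0.85 box[205. 258. 227. 277.] lo[ 0.41   0.184 -0.004] hi[0.46  0.252 0.079] med[0.435 0.21  0.072] LM [(0.65, [265.1, 218.8])]
top jar_yellow | 0.73 box[213. 203. 235. 227.] lo[ 0.537  0.171 -0.002] hi[0.603 0.235 0.079] med[0.563 0.197 0.071] LM [(0.78, [216.1, 227.1])]
top jar_blue | 0.56 box[165. 205. 186. 226.] lo[ 0.542  0.304 -0.005] hi[0.608 0.381 0.079] med[0.568 0.327 0.071] LM [(0.88, [216.1, 175.9]), (0.26, [215.1, 228.4])]
top jar_black | 0.64 box[160. 254. 183. 274.] lo[0.406 0.309 0.007] hi[0.46  0.366 0.08 ] med[0.432 0.332 0.071] | 0.47 box[279. 219. 302. 244.] lo[ 0.5   -0.013  0.011] hi[0.547 0.041 0.075] med[0.512 0.016 0.055] LM [(0.91, [265.1, 177.8])]
```

```bash
cat >> h.py <<'E'
from scipy.optimize import least_squares
def disc(P,r):
    # centre from visible points on top disc: minimise distance outside radius / bbox
    import cv2
    c,rr=cv2.minEnclosingCircle(np.float32(P[:,:2])); return np.array(c),rr
E
python3 - <<'E'
from h import *
np.set_printoptions(precision=4,suppress=True)
ims=[]
for n in("side","top"):
    im,d=snap(n)
    K=par(n)[0]
    al=cloud(n,d>-1,d); 
    for t,z0,z1 in(("jar_white",.069,.08),("jar_yellow",.069,.08),("jar_blue",.069,.08),("jar_black",.069,.08),("pad_top",.082,.095),("collar_rim",.05,.06)):
        o=outline_of(n,t)[0]; b=np.array(o["box"]); m=np.zeros(d.shape,bool); m[int(b[1]):int(b[3])+2,int(b[0]):int(b[2])+2]=1
        c=cloud(n,m,d); c=c[(c[:,2]>z0)&(c[:,2]<z1)]; print(n,t,disc(c,0),len(c),c[:,2].mean(),"centroid",c.mean(0))
    l=landmark_of(n,"pad_top")[0]["position"]; print("pad lm",at_z(n,l,.087))
    l=landmark_of(n,"stand")[0]["position"]; print("stand lm",at_z(n,l,0))
    l=landmark_of(n,"pointer_tip")[0]["position"]; print("ptr lm",l,[at_z(n,l,z)[0] for z in(.067,.073,.079)])
    # red pixels near pointer
    hsv=cv2.cvtColor(im,cv2.COLOR_RGB2HSV); red=((hsv[...,0]<8)|(hsv[...,0]>172))&(hsv[...,1]>130)&(hsv[...,2]>60)
    m=np.zeros(d.shape,bool); l=np.int32(l); m[l[0]-18:l[0]+18,l[1]-22:l[1]+22]=1
    c=cloud(n,red&m,d); c=c[c[:,2]>.04]; print("red",len(c)); print(c[np.argsort(c[:,2])][::max(1,len(c)//12)])
    x0,y0=l[1]-40,l[0]-30
    ims.append(cv2.resize(im[y0:y0+75,x0:x0+100],(800,600),interpolation=cv2.INTER_CUBIC)); cv2.imwrite(f'pics/{n}crop.png',ims[-1][:,:,::-1])
    T=[outline_of(n,"tray")[0]]; c=cloud(n,T[0]["pixels"],d); c=c[(c[:,2]<.03)&(c[:,2]>-.01)]; print("tray",cv2.minAreaRect(np.float32(c[:,:2])))
E
```

```text
side jar_white (array([0.4385, 0.2111]), 0.028389988467097282) 480 0.07221690860662933 centroid [0.4386 0.2122 0.0722]
side jar_yellow (array([0.5665, 0.1989]), 0.028230153024196625) 437 0.07225791220506299 centroid [0.5664 0.1996 0.0723]
side jar_blue (array([0.5701, 0.333 ]), 0.027887064963579178) 560 0.07206276017462568 centroid [0.5701 0.3337 0.0721]
side jar_black (array([0.4353, 0.3381]), 0.02857699804008007) 614 0.07237384855225402 centroid [0.4346 0.3391 0.0724]
side pad_top (array([0.5308, 0.0116]), 0.022867092862725258) 219 0.08711775179741228 centroid [0.5309 0.0137 0.0871]
side collar_rim (array([0.5315, 0.0129]), 0.029737165197730064) 175 0.05528779413952247 centroid [0.5282 0.0255 0.0553]
pad lm [[0.5318 0.0185 0.087 ]]
stand lm [[0.5252 0.0127 0.    ]]
ptr lm [207.2, 257.2] [array([ 0.6076, -0.0091,  0.067 ]), array([ 0.606 , -0.0044,  0.073 ]), array([0.6044, 0.0004, 0.079 ])]
red 76
[[ 0.628  -0.0022  0.0587]
 [ 0.6341  0.0109  0.0687]
 [ 0.6223 -0.0037  0.0705]
 [ 0.6071 -0.0062  0.0714]
 [ 0.6306  0.013   0.0721]
 [ 0.6264  0.0093  0.0728]
 [ 0.6198 -0.0051  0.0733
[... 977 characters left out ...]
549]
pad lm [[0.5249 0.0076 0.087 ]]
stand lm [[0.5309 0.0157 0.    ]]
ptr lm [202.4, 298.4] [array([ 0.6014, -0.0056,  0.067 ]), array([ 0.6005, -0.0055,  0.073 ]), array([ 0.5996, -0.0054,  0.079 ])]
red 66
[[ 0.6277  0.006   0.0449]
 [ 0.6211 -0.0098  0.0684]
 [ 0.6074 -0.0019  0.0697]
 [ 0.6046 -0.0019  0.0702]
 [ 0.6044 -0.0045  0.072 ]
 [ 0.6203  0.0009  0.0733]
 [ 0.6229 -0.0124  0.0742]
 [ 0.6253  0.0115  0.075 ]
 [ 0.6038  0.0009  0.0757]
 [ 0.6225 -0.007   0.0762]
 [ 0.6251 -0.0176  0.0768]
 [ 0.6411  0.0089  0.0773]
 [ 0.63    0.0116  0.079 ]
 [ 0.6298 -0.0202  0.081 ]]
tray ((0.4864755868911743, -0.29727232456207275), (0.24755613505840302, 0.22991716861724854), 8.099637031555176)
```

View pics/side0.png

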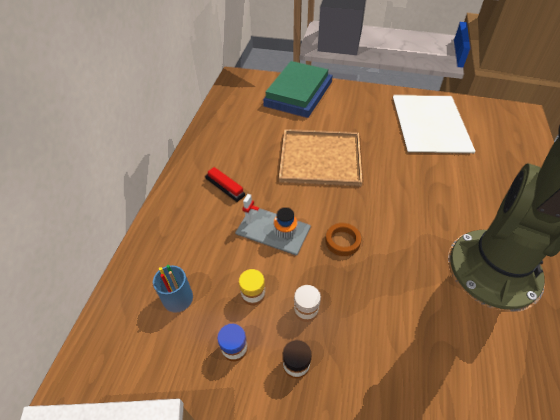

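View pics/sidecrop.png

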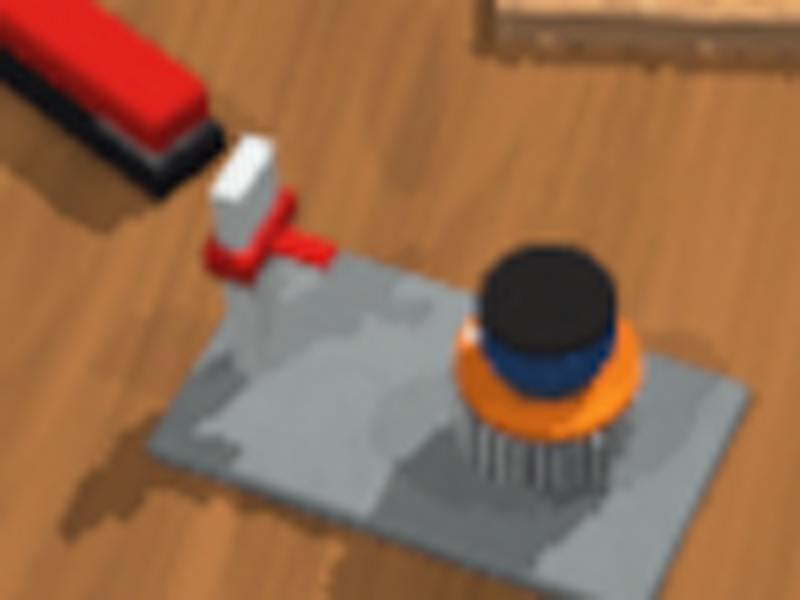

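Side view: the stand is centred around (225, 275), with the red pointer at about (207, 257). The jars are yellow (285, 252), white (301, 307), blue (341, 232) and black (358, 297), so all four are present. The tray is at (157, 320). I'll start moving towards the stand.

jog_arm:
  rows:
    - [0, -0.0286, 0.0285, 0, 0, 0, 0]
    - [0, -0.0286, 0.0285, 0, 0, 0, 0]
    - [0, -0.0286, 0.0285, 0, 0, 0, 0]
    - [0, -0.0286, 0.0285, 0, 0, 0, 0]
    - [0, -0.0286, 0.0285, 0, 0, 0, 0]
    - [0, -0.0286, 0.0285, 0, 0, 0, 0]
    - [0, -0.0286, 0.0285, 0, 0, 0, 0]
    - [0, -0.0286, 0.0285, 0, 0, 0, 0]
    - [0, -0.0286, 0.0285, 0, 0, 0, 0]
    - [0, -0.0286, 0.0285, 0, 0, 0, 0]
    - [0, -0.0286, 0.0285, 0, 0, 0, 0]
    - [0, -0.0286, 0.0285, 0, 0, 0, 0]
  grip_force: 30

```text
time_s: 4.6
tool_pos: [0.4046, 0.2168, 0.4052]
tool_rot: [180.0, -0.1, 76.6]
force: [0.3, 0.6, 0.5]
grip_width: 0.0871
```

jog_arm:
  rows:
    - [0, -0.0286, 0.0285, 0, 0, 0, 0]
    - [0, -0.0286, 0.0285, 0, 0, 0, 0]
    - [0, -0.0286, 0.0285, 0, 0, 0, 0]
    - [0, -0.0286, 0.0285, 0, 0, 0, 0]
    - [0, -0.0286, 0.0285, 0, 0, 0, 0]
    - [0, -0.0286, 0.0285, 0, 0, 0, 0]
    - [0, 0, 0, 0, 0, 0, 7]
    - [0, 0, 0, 0, 0, 0, 7]
    - [0, 0, 0, 0, 0, 0, 7]
    - [0, 0, 0, 0, 0, 0, 7]
    - [0, 0, 0, 0, 0, 0, 7]
    - [0, 0, 0, 0, 0, 0, 7]

```text
time_s: 5.6
tool_pos: [0.5304, 0.0121, 0.4049]
tool_rot: [-180.0, -0.0, 34.2]
force: [0.5, 0.3, -0.5]
grip_width: 0.0867
```

jog_arm:
  rows:
    - [0, 0, 0, 0, 0, 0, 7]
    - [0, 0, 0, 0, 0, 0, 7]
    - [0, 0, 0, 0, 0, 0, 7]
    - [0, 0, 0, 0, 0, 0, 7]
    - [0, 0, 0, 0, 0, 0, 7]
    - [0, 0, 0, 0, 0, 0, 7]
    - [0, 0, 0, 0, 0, 0, 7]
    - [0, 0, 0, 0, 0, 0, 7]
    - [0, 0, 0, 0, 0, 0, 7]
    - [0, 0, 0, 0, 0, 0, 7]
    - [0, 0, 0, 0, 0, 0, 7]
    - [0, 0, 0, 0, 0, 0, 7]

```text
time_s: 6.6
tool_pos: [0.5304, 0.0121, 0.4049]
tool_rot: [-180.0, 0.0, -49.8]
force: [0.4, -0.4, 0.3]
grip_width: 0.0872
```

jog_arm:
  rows:
    - [0, 0, 0, 0, 0, 0, 7]
    - [0, 0, 0, 0, 0, 0, 7]
    - [0, 0, 0, 0, 0, 0, 7]
    - [0, 0, 0, 0, 0, 0, 7]
    - [0, 0, 0, 0, 0, 0, 7]
    - [0, 0, 0, 0, 0, 0, 7]
    - [0, 0, 0, 0, 0, 0, 7]
    - [0, 0, 0, 0, 0, 0, 7]
    - [0, 0, 0, 0, 0, 0, 7]
    - [0, 0, 0, 0, 0, 0, 7]
    - [0, 0, 0, 0, 0, 0, 7]
    - [0, 0, 0, 0, 0, 0, 7]

```text
time_s: 7.6
tool_pos: [0.5304, 0.0121, 0.4049]
tool_rot: [-180.0, 0.0, -133.8]
force: [0.6, 0.0, 0.1]
grip_width: 0.0869
```

```bash
cat > ptr.py <<'E'
from h import *
np.set_printoptions(precision=4,suppress=True)
A=np.array([.530,.0125]); ex=np.array([.976,-.218]); ey=np.array([.218,.976])
print("q7",status.get_obs()["qpos"][6])
for n in("side","top"):
    B=[];C=[];W=[]
    for i in range(6):
        im,d=snap(n)
        hsv=cv2.cvtColor(im,cv2.COLOR_RGB2HSV); red=((hsv[...,0]<8)|(hsv[...,0]>172))&(hsv[...,1]>150)&(hsv[...,2]>70)
        org=(hsv[...,0]>8)&(hsv[...,0]<20)&(hsv[...,1]>180)&(hsv[...,2]>150)
        l=proj(n,[.615,-.006,.073])[0].astype(int); m=np.zeros(d.shape,bool); m[l[0]-25:l[0]+35,l[1]-45:l[1]+45]=1
        c=cloud(n,red&m,d); s=(c[:,:2]-A)@ex; t=(c[:,:2]-A)@ey; z=c[:,2]
        B.append(c[(s>74)|(s>.074)&(s<.088)&(abs(t)<.006)&(z>.06)&(z<.09)]); C.append(c[(s>.091)&(s<.118)&(abs(t)<.02)&(z>.06)&(z<.095)])
        c=cloud(n,org&m,d); r=np.linalg.norm(c[:,:2]-A,axis=1); W.append(c[(r<.031)&(r>.022)&(c[:,2]>.045)&(c[:,2]<.085)])
    for nm,q in(("blade",B),("clamp",C),("orange",W)):
        q=np.vstack(q)
        if len(q): print(n,nm,len(q),"z mean/med",q[:,2].mean(),np.median(q[:,2]),"pct",np.percentile(q[:,2],[10,25,75,90,97]),"std",q[:,2].std())
E
python3 ptr.py
```

```text
q7 -135.3223987961806
side blade 89 z mean/med 0.07267217594938953 0.07270838869914253 pct [0.0708 0.0719 0.0737 0.0744 0.0751] std 0.0014479065212027159
side clamp 209 z mean/med 0.07379086217471333 0.07443668550764004 pct [0.0691 0.0714 0.0765 0.0777 0.0789] std 0.0033638965014813928
side orange 573 z mean/med 0.055367371415118015 0.05558299927255839 pct [0.0532 0.0545 0.0565 0.0574 0.0583] std 0.0017838547853412639Traceback (most recent call last):
  File "ptr.py", line 14, in <module>
    c=cloud(n,org&m,d); r=np.linalg.norm(c[:,:2]-A,axis=1); W.append(c[(r<.031)&(r>.022)&(c[:,2]>.045)&(c[:,2]<.085)])
  File "h.py", line 17, in cloud
    rc=np.argwhere(mask&(dep>0)); e,d=rays(n,rc); return e+d*dep[rc[:,0],rc[:,1]][:,None]
                                      ~~~~^^^^^^
  File "h.py", line 12, in rays
    u=cv2.undistortPoints(rc[:,::-1].reshape(-1,1,2).copy(),K,D).reshape(-1,2)
      ~~~~~~~~~~~~~~~~~~~^^^^^^^^^^^^^^^^^^^^^^^^^^^^^^^^^^^^^^^
cv2.error: OpenCV(4.12.0) /io/opencv/modules/calib3d/src/undistort.dispatch.cpp:347: error: (-215:Assertion failed) CV_IS_MAT(_src) && CV_IS_MAT(_dst) && (_src->rows == 1 || _src->cols == 1) && (_dst->rows == 1 || _dst->cols == 1) && _src->cols + _src->rows - 1 == _dst->rows + _dst->cols - 1 && (CV_MAT_TYPE(_src->type) == CV_32FC2 || CV_MAT_TYPE(_src->type) == CV_64FC2) && (CV_MAT_TYPE(_dst->type) == CV_32FC2 || CV_MAT_TYPE(_dst->type) == CV_64FC2) in function 'cvUndistortPointsInternal'
```

jog_arm:
  rows:
    - [0, 0, 0, 0.0365, 0, 0, 7]
    - [0, 0, 0, 0.0365, 0, 0, 7]
    - [0, 0, 0, 0.0365, 0, 0, 0]
    - [0, 0, 0, 0.0365, 0, 0, 0]
    - [0, 0, 0, 0.038, 0, 0, 0]
    - [0, 0, 0, 0, 0, 0, 0]
    - [1, 0, 0, 0, 0, 0, 0]
    - [1, 0, 0, 0, 0, 0, 0]
    - [1, 0, 0, 0, 0, 0, 0]
    - [1, 0, 0, 0, 0, 0, 0]
    - [1, 0, 0, 0, 0, 0, 0]
    - [1, 0, 0, 0, 0, 0, 0]
  grip_force: 20

```text
time_s: 8.95
tool_pos: [0.5305, 0.0117, 0.2222]
tool_rot: [180.0, 0.0, -147.4]
force: [-3.4, -0.5, 7.6]
grip_width: 0.0573
```

jog_arm:
  rows:
    - [1, 0, 0, -0.0004, 0, 0, -7]
    - [1, 0, 0, -0.0004, 0, 0, -7]
    - [1, 0, 0, -0.0004, 0, 0, -7]
    - [1, 0, 0, -0.0004, 0, 0, -7]
    - [1, 0, 0, -0.0004, 0, 0, -7]
    - [1, 0, 0, -0.0004, 0, 0, -7]
    - [1, 0, 0, -0.0004, 0, 0, -7]
    - [1, 0, 0, -0.0004, 0, 0, -7]
    - [1, 0, 0, -0.0004, 0, 0, -7]
    - [1, 0, 0, -0.0004, 0, 0, -7]
    - [1, 0, 0, -0.0004, 0, 0, -7]
    - [1, 0, 0, -0.0004, 0, 0, -7]

```text
time_s: 9.95
tool_pos: [0.5304, 0.0112, 0.2267]
tool_rot: [-180.0, -0.0, -63.2]
force: [-1.5, -2.3, 3.9]
grip_width: 0.0578
```

jog_arm:
  rows:
    - [1, 0, 0, -0.0004, 0, 0, -7]
    - [1, 0, 0, -0.0004, 0, 0, -7]
    - [1, 0, 0, -0.0004, 0, 0, -7]
    - [1, 0, 0, -0.0004, 0, 0, -7]
    - [1, 0, 0, -0.0004, 0, 0, -7]
    - [1, 0, 0, -0.0004, 0, 0, -7]
    - [1, 0, 0, -0.0004, 0, 0, -7]
    - [1, 0, 0, -0.0004, 0, 0, -7]
    - [1, 0, 0, -0.0004, 0, 0, -7]
    - [1, 0, 0, -0.0004, 0, 0, -7]
    - [1, 0, 0, -0.0004, 0, 0, -7]
    - [1, 0, 0, -0.0004, 0, 0, -7]

```text
time_s: 10.95
tool_pos: [0.5308, 0.0111, 0.2314]
tool_rot: [179.9, -0.1, 20.8]
force: [0.7, -2.7, 1.0]
grip_width: 0.0573
```

jog_arm:
  rows:
    - [1, 0, 0, -0.0004, 0, 0, -7]
    - [1, 0, 0, -0.0004, 0, 0, -7]
    - [1, 0, 0, -0.0004, 0, 0, -7]
    - [1, 0, 0, -0.0004, 0, 0, -7]
    - [1, 0, 0, -0.0004, 0, 0, -7]
    - [1, 0, 0, -0.0004, 0, 0, -7]
    - [1, 0, 0, -0.0004, 0, 0, -7]
    - [1, 0, 0, -0.0004, 0, 0, -7]
    - [1, 0, 0, -0.0004, 0, 0, -7]
    - [1, 0, 0, -0.0004, 0, 0, -7]
    - [1, 0, 0, -0.0004, 0, 0, -7]
    - [1, 0, 0, -0.0004, 0, 0, -7]

```text
time_s: 11.95
tool_pos: [0.5309, 0.0116, 0.2361]
tool_rot: [179.9, 0.1, 104.8]
force: [0.4, -0.7, -0.4]
grip_width: 0.0572
```

jog_arm:
  rows:
    - [1, 0, 0, -0.0004, 0, 0, -7]
    - [1, 0, 0, -0.0004, 0, 0, -7]
    - [1, 0, 0, -0.0004, 0, 0, -7]
    - [1, 0, 0, -0.0004, 0, 0, -7]
    - [1, 0, 0, -0.0004, 0, 0, -7]
    - [1, 0, 0, -0.0004, 0, 0, -7]
    - [1, 0, 0, 0, 0, 0, -3]
    - [1, 0, 0, 0, 0, 0, 0]
    - [0, 0, 0, 0, 0, 0, 0]
    - [0, 0, 0, 0, 0, 0, 0]
    - [0, 0, 0, 0, 0, 0, 0]
    - [0, 0, 0, 0, 0, 0, 0]

```text
time_s: 12.95
tool_pos: [0.5303, 0.0123, 0.2375]
tool_rot: [180.0, -0.0, 149.5]
force: [-0.3, -0.4, -0.6]
grip_width: 0.0768
```

jog_arm:
  rows:
    - [0, 0, 0, -0.03, 0, 0, 0]
    - [0, 0, 0, -0.04, 0, 0, 0]
    - [0, 0, 0, -0.04, 0, 0, 0]
    - [0, 0, 0, -0.04, 0, 0, 0]
    - [0, 0, 0, 0, 0, 0, 7]
    - [0, 0, 0, 0, 0, 0, 7]
    - [0, 0, 0, 0, 0, 0, 7]
    - [0, 0, 0, 0, 0, 0, 7]
    - [0, 0, 0, 0, 0, 0, 7]
    - [0, 0, 0, 0, 0, 0, 7]
    - [0, 0, 0, 0, 0, 0, 7]
    - [0, 0, 0, 0, 0, 0, 7]

```text
time_s: 13.95
tool_pos: [0.5303, 0.0122, 0.3874]
tool_rot: [-180.0, -0.0, 93.2]
force: [-0.0, 0.4, -0.7]
grip_width: 0.0869
```

```bash
sed -i 's/for n in("side","top"):/for n in("side",):/' ptr.py; python3 ptr.py
python3 - <<'E'
from h import *
im,d=snap("side"); l=proj("side",[.57,0,.06])[0].astype(int)
cv2.imwrite('pics/c1.png',cv2.resize(im[l[0]-38:l[0]+37,l[1]-50:l[1]+50],(800,600),interpolation=cv2.INTER_CUBIC)[:,:,::-1])
E
```

```text
q7 89.28645628704231
side blade 84 z mean/med 0.0729999523876386 0.07326775534816088 pct [0.0712 0.0723 0.0739 0.0747 0.0756] std 0.0015631691288241387
side clamp 206 z mean/med 0.07381612386907561 0.07403186081961438 pct [0.0692 0.0716 0.0764 0.0775 0.0786] std 0.00329459517298828
side orange 622 z mean/med 0.07150802833262566 0.0716127416009728 pct [0.0692 0.0704 0.0728 0.0737 0.0745] std 0.0020712184821246684
```

View pics/c1.png

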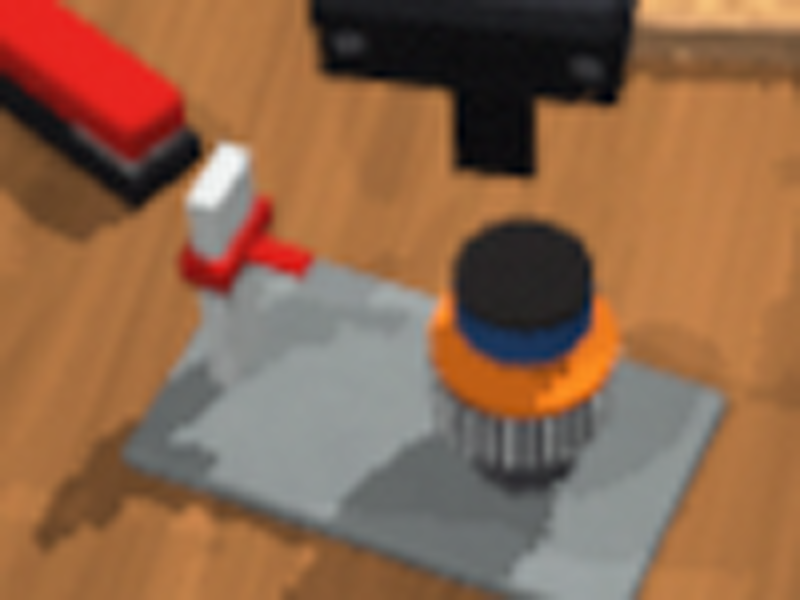

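The crop shows the collar's orange rim raised, level with the blade by depth: rim about 71.3 mm, pointer about 71.5 mm. Next are the jars. I'll take one fresh check, then pick.

```bash
cat > jars.py <<'E'
from h import *
import sys
np.set_printoptions(precision=4,suppress=True)
def jar(t,cams_=("side","top")):
    for n in cams_:
        im,d=snap(n)
        o=outline_of(n,t)
        for x in o[:1]:
            c=cloud(n,x["pixels"],d); 
            if len(c)<20: print(n,t,"few"); continue
            zt=np.percentile(c[:,2],95); q=c[c[:,2]>zt-.006]
            l=landmark_of(n,t)
            print(n,t,round(x["conf"],2),"med",np.median(q,0),disc(q,0),"ztop",zt.round(4),"lm0",[at_z(n,k["position"],0.)[0] for k in l[:1]])
for t in sys.argv[1:]: jar("jar_"+t)
print(status.get_obs()["tool_pos"],status.get_obs()["tool_rot"])
E
python3 jars.py white yellow blue black
```

```text
side jar_white 0.95 med [0.4386 0.2133 0.0721] (array([0.439 , 0.2114]), 0.028591236099600792) ztop 0.074 lm0 [array([0.3766, 0.0064, 0.    ])]
top jar_white 0.6 med [0.4363 0.2124 0.0733] (array([0.4363, 0.2114]), 0.028380710631608963) ztop 0.0766 lm0 [array([0.418 , 0.2134, 0.    ])]
side jar_yellow 0.68 med [0.5665 0.2007 0.0723] (array([0.5673, 0.1988]), 0.029018601402640343) ztop 0.0741 lm0 [array([0.5659, 0.1913, 0.    ])]
top jar_yellow 0.83 med [0.5635 0.1999 0.0727] (array([0.5647, 0.1997]), 0.02832959219813347) ztop 0.0763 lm0 [array([0.5705, 0.1979, 0.    ])]
top jar_blue 0.65 med [0.5707 0.3332 0.0732] (array([0.57  , 0.3319]), 0.02829824760556221) ztop 0.0763 lm0 [array([0.5698, 0.329 , 0.    ])]
side jar_black 0.88 med [0.435  0.3397 0.0724] (array([0.4355, 0.3385]), 0.028174899518489838) ztop 0.0743 lm0 [array([0.4329, 0.3332, 0.    ])]
top jar_black 0.82 med [0.4326 0.3376 0.073 ] (array([0.4335, 0.3385]), 0.028414228931069374) ztop 0.0759 lm0 [array([0.4326, 0.3224, 0.    ])]
[0.5304 0.0122 0.3876] [179.999   -0.0033  93.5475]
```

jog_arm:
  rows:
    - [0, 0, 0, 0, 0, 0, 3.5]
    - [0, 0.0332, -0.0154, 0, 0, 0, 0]
    - [0, 0.0332, -0.0154, 0, 0, 0, 0]
    - [0, 0.0332, -0.0154, 0, 0, 0, 0]
    - [0, 0.0332, -0.0154, 0, 0, 0, 0]
    - [0, 0.0332, -0.0154, 0, 0, 0, 0]
    - [0, 0.0332, -0.0154, 0, 0, 0, 0]
    - [0, 0, 0, 0, 0, 0, 0]
    - [0, 0, 0, 0.03, 0, 0, 0]
    - [0, 0, 0, 0.03, 0, 0, 0]
    - [0, 0, 0, 0.02, 0, 0, 0]
    - [0, 0, 0, 0, 0, 0, 0]

```text
time_s: 16.45
tool_pos: [0.4362, 0.2102, 0.3033]
tool_rot: [-179.6, 0.2, 90.1]
force: [-1.1, -0.9, 0.6]
grip_width: 0.0869
```

jog_arm:
  rows:
    - [0, 0.001, 0.001, 0.035, 0, 0, 0]
    - [0, 0, 0, 0.035, 0, 0, 0]
    - [0, 0, 0, 0.024, 0, 0, 0]
    - [0, 0, 0, 0, 0, 0, 0]
    - [1, 0, 0, 0, 0, 0, 0]
    - [1, 0, 0, 0, 0, 0, 0]
    - [1, 0, 0, 0, 0, 0, 0]
    - [1, 0, 0, 0, 0, 0, 0]
    - [1, 0, 0, 0, 0, 0, 0]
    - [1, 0, 0, 0, 0, 0, 0]
    - [1, 0, 0, -0.03, 0, 0, 0]
    - [1, 0, 0, -0.035, 0, 0, 0]
  grip_force: 40

```text
time_s: 17.45
tool_pos: [0.4373, 0.2115, 0.2767]
tool_rot: [-179.6, 0.2, 90.1]
force: [1.3, 0.4, -2.3]
grip_width: 0.0551
```

jog_arm:
  rows:
    - [1, 0, 0, -0.03, 0, 0, 0]
    - [1, 0, 0, -0.03, 0, 0, 0]
    - [1, 0, 0, -0.023, 0, 0, 0]
    - [1, -0.0285, 0.0132, 0, 0, 0, 0]
    - [1, -0.0285, 0.0132, 0, 0, 0, 0]
    - [1, -0.0285, 0.0132, 0, 0, 0, 0]
    - [1, -0.0285, 0.0132, 0, 0, 0, 0]
    - [1, -0.0285, 0.0132, 0, 0, 0, 0]
    - [1, -0.0285, 0.0132, 0, 0, 0, 0]
    - [1, -0.0285, 0.0132, 0, 0, 0, 0]
    - [1, 0, 0, 0, 0, 0, 0]
    - [1, 0, 0, 0, 0, 0, 0]

```text
time_s: 18.45
tool_pos: [0.5316, 0.0106, 0.3611]
tool_rot: [-179.9, 0.0, 89.8]
force: [-0.9, -0.3, -1.5]
grip_width: 0.0551
```

```bash
python3 - <<'E'
from h import *
im,d=snap("side"); l=proj("side",[.53,0,.15])[0].astype(int)
cv2.imwrite('pics/w1.png',cv2.resize(im[l[0]-60:l[0]+60,l[1]-80:l[1]+80],(640,480),interpolation=cv2.INTER_CUBIC)[:,:,::-1])
E
python3 jars.py white
```

```text
side jar_white 0.69 med [0.4948 0.0986 0.2543] (array([0.4941, 0.0863]), 0.014657332561910152) ztop 0.2518 lm0 [array([ 0.5593, -0.1138,  0.    ])]
top jar_white 0.74 med [0.5707 0.3321 0.0729] (array([0.5704, 0.3322]), 0.028447890654206276) ztop 0.0759 lm0 []
[0.5311 0.0139 0.3616] [179.997   -0.0159  90.1595]
```

View pics/w1.png

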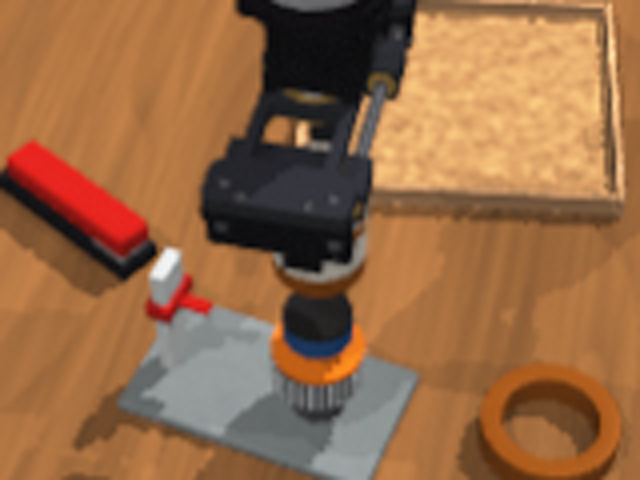

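The view shows the white jar held upright over the pad at (315, 260), with the pointer undisturbed at (170, 300). Now pressing.

jog_arm:
  rows:
    - [1, 0, 0, 0.022, 0, 0, 0]
    - [1, 0, 0, 0.022, 0, 0, 0]
    - [1, 0, 0, 0.004, 0, 0, 0]
    - [1, 0, 0, 0.003, 0, 0, 0]
    - [1, 0, 0, 0.003, 0, 0, 0]
    - [1, 0, 0, 0.003, 0, 0, 0]
    - [1, 0, 0, 0.0015, 0, 0, 0]
    - [1, 0, 0, 0, 0, 0, 0]
    - [1, 0, 0, 0, 0, 0, 0]

```text
time_s: 19.55
tool_pos: [0.5317, 0.0133, 0.3078]
tool_rot: [179.9, -0.0, 90.1]
force: [-8.1, 0.2, 18.5]
grip_width: 0.0549
```

Run:
```python
from h import *
np.set_printoptions(precision=4,suppress=True)
im,d=snap("side"); l=proj("side",[.53,0,.12])[0].astype(int)
cv2.imwrite('pics/w2.png',cv2.resize(im[l[0]-45:l[0]+45,l[1]-60:l[1]+60],(800,600),interpolation=cv2.INTER_CUBIC)[:,:,::-1])
o=status.get_obs(); print(o["tool_pos"],o["tool_rot"],o["force"],o["wrist_torque"])
hsv=cv2.cvtColor(im,cv2.COLOR_RGB2HSV)
c=cloud("side",d>0,d); hv=hsv[d>0]
r=np.linalg.norm(c[:,:2]-[.5305,.0125],axis=1)
org=(hv[:,0]>8)&(hv[:,0]<20)&(hv[:,1]>180)&(hv[:,2]>150)
q=c[org&(r<.032)&(c[:,2]>.05)&(c[:,2]<.1)]; print("rim",len(q),q[:,2].mean())
q=c[(r<.035)&(c[:,2]>.06)&(c[:,2]<.2)]; print(np.histogram(q[:,2],bins=np.arange(.06,.2,.005)))
```

```text
[0.5316 0.0133 0.3078] [179.9076  -0.0494  90.0808] [-7.6538 -0.0781 18.31  ] [-0.0152  1.9701  0.0463]
rim 93 0.07155194716726271
(array([ 30,  36, 100,  28,  10,   1,   3,  25,  27,  29,  19,   7,   6,
         3,   5,   3,   0,   0,   0,   0,  11,  29,   5,   0,   0,   0,
         0,   0]), array([0.06 , 0.065, 0.07 , 0.075, 0.08 , 0.085, 0.09 , 0.095, 0.1  ,
       0.105, 0.11 , 0.115, 0.12 , 0.125, 0.13 , 0.135, 0.14 , 0.145,
       0.15 , 0.155, 0.16 , 0.165, 0.17 , 0.175, 0.18 , 0.185, 0.19 ,
       0.195, 0.2  ]))
```

View pics/w2.png

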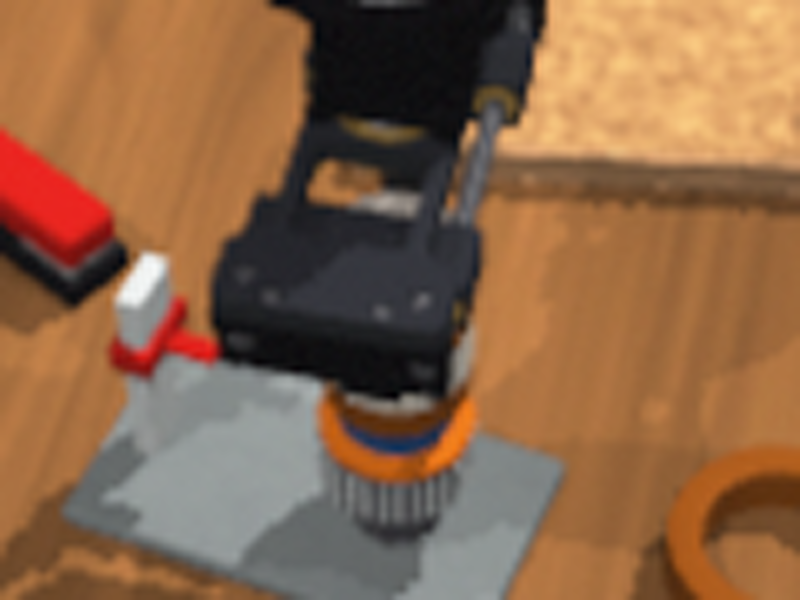

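jog_arm:
  rows:
    - [1, 0, 0, 0.002, 0, 0, 0]
    - [1, 0, 0, 0.001, 0, 0, 0]
    - [1, 0, 0, 0, 0, 0, 0]
    - [1, 0, 0, 0, 0, 0, 0]

```text
time_s: 19.93
tool_pos: [0.5319, 0.0133, 0.3066]
tool_rot: [179.8, -0.1, 90.1]
force: [-10.6, 0.8, 27.2]
grip_width: 0.0553
```

jog_arm:
  rows:
    - [1, 0, 0, -0.015, 0, 0, 0]
    - [1, 0, 0, -0.035, 0, 0, 0]
    - [1, -0.036, 0.0013, 0, 0, 0, 0]
    - [1, -0.036, 0.0013, 0, 0, 0, 0]
    - [1, -0.036, 0.0013, 0, 0, 0, 0]
    - [1, -0.036, 0.0013, 0, 0, 0, 0]
    - [1, -0.036, 0.0013, 0, 0, 0, 0]
    - [1, -0.036, 0.0013, 0, 0, 0, 0]
    - [1, -0.036, 0.0013, 0, 0, 0, 0]
    - [1, -0.036, 0.0013, 0, 0, 0, 0]
    - [1, -0.036, 0.0013, 0, 0, 0, 0]
    - [1, -0.036, 0.0013, 0, 0, 0, 0]

```text
time_s: 20.93
tool_pos: [0.5447, -0.3484, 0.3509]
tool_rot: [180.0, -0.0, 90.1]
force: [0.9, 0.2, -1.5]
grip_width: 0.0557
```

jog_arm:
  rows:
    - [1, 0, 0, 0, 0, 0, 0]
    - [1, 0, 0, 0.03, 0, 0, 0]
    - [1, 0, 0, 0.03, 0, 0, 0]
    - [1, 0, 0, 0.03, 0, 0, 0]
    - [1, 0, 0, 0.015, 0, 0, 0]
    - [1, 0, 0, 0.005, 0, 0, 0]
    - [1, 0, 0, 0, 0, 0, 0]
    - [1, 0, 0, 0, 0, 0, 0]

```text
time_s: 21.6
tool_pos: [0.5453, -0.3472, 0.2414]
tool_rot: [179.9, 0.0, 90.1]
force: [0.5, 0.1, -2.2]
grip_width: 0.055
```

```bash
python3 - <<'E'
from h import *
np.set_printoptions(precision=4,suppress=True)
im,d=snap("side"); l=proj("side",[.5,-.3,.05])[0].astype(int)
cv2.imwrite('pics/t1.png',cv2.resize(im[l[0]-70:l[0]+60,l[1]-90:l[1]+80],(800,600),interpolation=cv2.INTER_CUBIC)[:,:,::-1])
E
python3 ptr.py
```

```text
q7 126.2968169404591
side blade 74 z mean/med 0.07281540019408698 0.07314510399696972 pct [0.0708 0.0718 0.0737 0.0743 0.0753] std 0.0014246216728267785
side clamp 201 z mean/med 0.07370091154878945 0.07386558884688665 pct [0.0687 0.0718 0.0762 0.0778 0.0789] std 0.003334008108053504
side orange 605 z mean/med 0.07055373768683511 0.07068853570780675 pct [0.0683 0.0696 0.0717 0.0725 0.0736] std 0.0020764533942158837
```

View pics/t1.png

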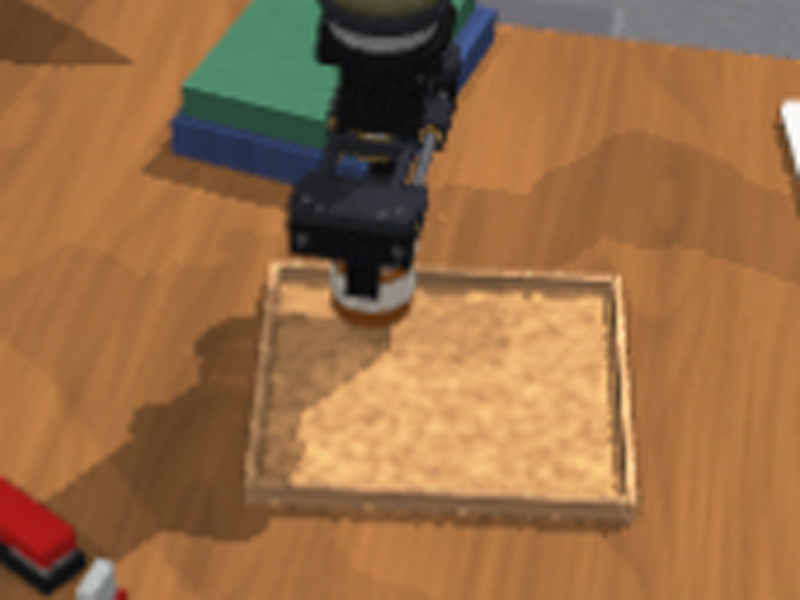

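jog_arm:
  rows:
    - [1, 0, 0, 0.014, 0, 0, 0]
    - [1, 0, 0, 0.004, 0, 0, 0]
    - [1, 0, 0, 0.002, 0, 0, 0]
    - [1, 0, 0, 0.002, 0, 0, 0]
    - [1, 0, 0, 0, 0, 0, 0]
    - [1, 0, 0, 0, 0, 0, 0]

```text
time_s: 22.45
tool_pos: [0.5443, -0.347, 0.2206]
tool_rot: [-179.9, -0.1, 90.1]
force: [-6.5, 5.6, 18.0]
grip_width: 0.0553
```

jog_arm:
  rows:
    - [0, 0, 0, -0.002, 0, 0, 0]
    - [0, 0, 0, 0, 0, 0, 0]
    - [0, 0, 0, 0, 0, 0, 0]
    - [0, 0, 0, 0, 0, 0, 0]
    - [0, 0, 0, 0, 0, 0, 0]
    - [0, 0, 0, -0.03, 0, 0, 0]
    - [0, 0, 0, -0.04, 0, 0, 0]
    - [0, 0, 0, -0.04, 0, 0, 0]
    - [0, 0, 0, -0.035, 0, 0, 0]
    - [0, 0, 0, 0, 0, 0, 0]

```text
time_s: 23.28
tool_pos: [0.5462, -0.3487, 0.3738]
tool_rot: [179.3, 0.4, 90.0]
force: [1.3, -1.2, 1.9]
grip_width: 0.0871
```

```bash
python3 jars.py white yellow; python3 ptr.py
```

```text
side jar_white 0.61 med [ 0.5415 -0.3415  0.0767] (array([ 0.5396, -0.3447]), 0.030892061069607735) ztop 0.0779 lm0 [array([ 0.5399, -0.3551,  0.    ])]
top jar_white 0.52 med [ 0.5208 -0.3544  0.0778] (array([ 0.5382, -0.3462]), 0.025523683056235313) ztop 0.0808 lm0 [array([ 0.5418, -0.3549,  0.    ])]
side jar_yellow 0.82 med [0.5658 0.2015 0.0725] (array([0.567, 0.2  ]), 0.027490265667438507) ztop 0.0742 lm0 [array([0.5705, 0.1969, 0.    ])]
top jar_yellow 0.69 med [0.5637 0.1996 0.0724] (array([0.565 , 0.1999]), 0.028301045298576355) ztop 0.0757 lm0 [array([0.5707, 0.1984, 0.    ])]
[ 0.5447 -0.3471  0.3645] [-179.9561   -0.0267   90.0468]
q7 124.80678332053559
side blade 89 z mean/med 0.07283311839163789 0.07286427181697763 pct [0.0708 0.0719 0.0737 0.0749 0.076 ] std 0.0016930713015104288
side clamp 227 z mean/med 0.07370755391449751 0.07408918133261921 pct [0.0691 0.0715 0.0764 0.0777 0.0784] std 0.003336922967063039
side orange 603 z mean/med 0.07052929180191093 0.0706546491319936 pct [0.0682 0.0696 0.0717 0.0727 0.0736] std 0.001988971189278119
```

jog_arm:
  rows:
    - [0, 0.039, 0.0015, 0, 0, 0, 0]
    - [0, 0.039, 0.0015, 0, 0, 0, 0]
    - [0, 0.039, 0.0015, 0, 0, 0, 0]
    - [0, 0.039, 0.0015, 0, 0, 0, 0]
    - [0, 0.039, 0.0015, 0, 0, 0, 0]
    - [0, 0.039, 0.0015, 0, 0, 0, 0]
    - [0, 0.039, 0.0015, 0, 0, 0, 0]
    - [0, 0.039, 0.0015, 0, 0, 0, 0]
    - [0, 0.039, 0.0015, 0, 0, 0, 0]
    - [0, 0.039, 0.0015, 0, 0, 0, 0]
    - [0, 0.039, 0.0015, 0, 0, 0, 0]
    - [0, 0.039, 0.0015, 0, 0, 0, 0]

```text
time_s: 25.18
tool_pos: [0.562, 0.1227, 0.3655]
tool_rot: [180.0, -0.0, 90.0]
force: [0.6, 0.2, -1.4]
grip_width: 0.0871
```

jog_arm:
  rows:
    - [0, 0.039, 0.0015, 0, 0, 0, 0]
    - [0, 0.039, 0.0015, 0, 0, 0, 0]
    - [0, 0, 0, 0, 0, 0, 0]
    - [0, 0, 0, 0.03, 0, 0, 0]
    - [0, 0, 0, 0.03, 0, 0, 0]
    - [0, 0, 0, 0.02, 0, 0, 0]
    - [0, 0, 0, 0, 0, 0, 0]
    - [0, 0, 0, 0, 0, 0, 0]

```text
time_s: 25.85
tool_pos: [0.565, 0.1985, 0.2844]
tool_rot: [-179.9, 0.0, 90.0]
force: [0.4, 0.0, 1.0]
grip_width: 0.0869
```

Good. Descend, close and lift.

jog_arm:
  rows:
    - [0, 0.001, 0.001, 0.035, 0, 0, 0]
    - [0, 0, 0, 0.03, 0, 0, 0]
    - [0, 0, 0, 0.01, 0, 0, 0]
    - [0, 0, 0, 0, 0, 0, 0]
    - [1, 0, 0, 0, 0, 0, 0]
    - [1, 0, 0, 0, 0, 0, 0]
    - [1, 0, 0, 0, 0, 0, 0]
    - [1, 0, 0, 0, 0, 0, 0]
    - [1, 0, 0, 0, 0, 0, 0]
    - [1, 0, 0, 0, 0, 0, 0]

```text
time_s: 26.68
tool_pos: [0.5666, 0.1996, 0.211]
tool_rot: [179.9, 0.0, 90.0]
force: [-0.5, 1.4, 4.4]
grip_width: 0.0557
```

jog_arm:
  rows:
    - [1, 0, 0, -0.02, 0, 0, 0]
    - [1, 0, 0, -0.04, 0, 0, 0]
    - [1, 0, 0, -0.04, 0, 0, 0]
    - [1, 0, 0, -0.04, 0, 0, 0]
    - [1, -0.0312, -0.006, -0.006, 0, 0, 0]
    - [1, -0.0312, -0.006, 0, 0, 0, 0]
    - [1, -0.0312, -0.006, 0, 0, 0, 0]
    - [1, -0.0312, -0.006, 0, 0, 0, 0]
    - [1, -0.0312, -0.006, 0, 0, 0, 0]
    - [1, -0.0312, -0.006, 0, 0, 0, 0]
    - [1, 0, 0, 0, 0, 0, 0]
    - [1, 0, 0, 0, 0, 0, 0]

```text
time_s: 27.68
tool_pos: [0.5299, 0.0102, 0.356]
tool_rot: [-180.0, 0.0, 89.8]
force: [-0.2, 0.8, -1.8]
grip_width: 0.0554
```

jog_arm:
  rows:
    - [1, 0.0015, 0, 0.018, 0, 0, 0]
    - [1, 0, 0, 0.018, 0, 0, 0]
    - [1, 0, 0, 0.004, 0, 0, 0]
    - [1, 0, 0, 0.004, 0, 0, 0]
    - [1, 0, 0, 0.003, 0, 0, 0]
    - [1, 0, 0, 0.003, 0, 0, 0]
    - [1, 0, 0, 0, 0, 0, 0]
    - [1, 0, 0, 0, 0, 0, 0]

```text
time_s: 28.35
tool_pos: [0.5304, 0.015, 0.3073]
tool_rot: [-180.0, -0.1, 90.1]
force: [-5.0, 2.2, 5.5]
grip_width: 0.0556
```

jog_arm:
  rows:
    - [1, 0, 0, 0.003, 0, 0, 0]
    - [1, 0, 0, 0.003, 0, 0, 0]
    - [1, 0, 0, 0, 0, 0, 0]
    - [1, 0, 0, 0, 0, 0, 0]
    - [1, 0, 0, 0, 0, 0, 0]

```text
time_s: 28.77
tool_pos: [0.5307, 0.0149, 0.3029]
tool_rot: [179.9, -0.1, 90.1]
force: [-7.0, 1.1, 13.4]
grip_width: 0.0552
```

jog_arm:
  rows:
    - [1, 0, 0, 0.0015, 0, 0, 0]
    - [1, 0, 0, 0, 0, 0, 0]
    - [1, 0, 0, 0, 0, 0, 0]
    - [1, 0, 0, 0, 0, 0, 0]

```text
time_s: 29.1
tool_pos: [0.5308, 0.0149, 0.3028]
tool_rot: [179.9, -0.1, 90.1]
force: [-8.8, 1.9, 21.2]
grip_width: 0.0552
```

jog_arm:
  rows:
    - [1, 0, 0, -0.015, 0, 0, 0]
    - [1, 0, 0, -0.037, 0, 0, 0]
    - [1, -0.0363, -0.0095, 0, 0, 0, 0]
    - [1, -0.0363, -0.0095, 0, 0, 0, 0]
    - [1, -0.0363, -0.0095, 0, 0, 0, 0]
    - [1, -0.0363, -0.0095, 0, 0, 0, 0]
    - [1, -0.0363, -0.0095, 0, 0, 0, 0]
    - [1, -0.0363, -0.0095, 0, 0, 0, 0]
    - [1, -0.0363, -0.0095, 0, 0, 0, 0]
    - [1, -0.0363, -0.0095, 0, 0, 0, 0]
    - [1, -0.0363, -0.0095, 0, 0, 0, 0]
    - [1, -0.0363, -0.0095, 0, 0, 0, 0]

```text
time_s: 30.1
tool_pos: [0.4353, -0.3509, 0.3514]
tool_rot: [179.9, 0.1, 90.1]
force: [1.2, -0.3, -2.1]
grip_width: 0.0553
```

jog_arm:
  rows:
    - [1, 0, 0, 0, 0, 0, 0]
    - [1, 0, 0, 0.03, 0, 0, 0]
    - [1, 0, 0, 0.03, 0, 0, 0]
    - [1, 0, 0, 0.03, 0, 0, 0]
    - [1, 0, 0, 0.02, 0, 0, 0]
    - [1, 0, 0, 0.01, 0, 0, 0]
    - [1, 0, 0, 0.005, 0, 0, 0]
    - [1, 0, 0, 0, 0, 0, 0]
    - [1, 0, 0, 0, 0, 0, 0]

```text
time_s: 30.85
tool_pos: [0.4364, -0.3494, 0.2268]
tool_rot: [179.9, 0.1, 90.1]
force: [-0.8, -1.1, -1.2]
grip_width: 0.0557
```

```bash
python3 ptr.py
```

```text
q7 132.5086027910879
side blade 89 z mean/med 0.07253215480986336 0.072615223023213 pct [0.0705 0.0714 0.0737 0.0742 0.0748] std 0.0015054468353426515
side clamp 220 z mean/med 0.0737603756247223 0.07418908114022493 pct [0.0692 0.0713 0.0763 0.0778 0.079 ] std 0.003395879843371726
side orange 593 z mean/med 0.07028992226997381 0.07047584676849428 pct [0.0681 0.0694 0.0714 0.0723 0.0733] std 0.0017310818539776457
```

jog_arm:
  rows:
    - [1, 0, 0, 0.006, 0, 0, 0]
    - [1, 0, 0, 0.003, 0, 0, 0]
    - [1, 0, 0, 0.002, 0, 0, 0]
    - [1, 0, 0, 0.002, 0, 0, 0]
    - [1, 0, 0, 0, 0, 0, 0]
    - [1, 0, 0, 0, 0, 0, 0]

```text
time_s: 31.65
tool_pos: [0.4359, -0.3493, 0.2168]
tool_rot: [180.0, -0.1, 90.0]
force: [-8.2, 8.0, 30.9]
grip_width: 0.0555
```

jog_arm:
  rows:
    - [1, 0, 0, -0.003, 0, 0, 0]
    - [0, 0, 0, -0.001, 0, 0, 0]
    - [0, 0, 0, 0, 0, 0, 0]
    - [0, 0, 0, 0, 0, 0, 0]
    - [0, 0, 0, 0, 0, 0, 0]
    - [0, 0, 0, 0, 0, 0, 0]
    - [0, 0, 0, -0.03, 0, 0, 0]
    - [0, 0, 0, -0.04, 0, 0, 0]
    - [0, 0, 0, -0.04, 0, 0, 0]
    - [0, 0, 0, -0.035, 0, 0, 0]
    - [0, 0, 0, 0, 0, 0, 0]

```text
time_s: 32.57
tool_pos: [0.4372, -0.3507, 0.3693]
tool_rot: [179.4, 0.4, 90.0]
force: [-0.2, -0.8, 0.6]
grip_width: 0.087
```

```bash
python3 jars.py yellow blue white
```

```text
side jar_yellow 0.79 med [ 0.4348 -0.3418  0.0767] (array([ 0.4333, -0.3434]), 0.028146931901574135) ztop 0.0782 lm0 [array([ 0.4374, -0.3581,  0.    ])]
top jar_yellow 0.65 med [ 0.4366 -0.3644  0.0783] (array([ 0.4307, -0.3375]), 0.038553010672330856) ztop 0.0815 lm0 [array([ 0.4383, -0.3497,  0.    ])]
side jar_blue 0.82 med [0.5699 0.3339 0.0721] (array([0.5701, 0.3335]), 0.028277255594730377) ztop 0.0741 lm0 [array([0.5762, 0.3328, 0.    ])]
top jar_blue 0.92 med [0.5684 0.3316 0.0725] (array([0.5702, 0.3323]), 0.028698259964585304) ztop 0.0757 lm0 [array([0.5661, 0.336 , 0.    ])]
side jar_white 0.93 med [ 0.5416 -0.3408  0.0767] (array([ 0.541 , -0.3433]), 0.028466274961829185) ztop 0.0783 lm0 [array([ 0.5402, -0.353 ,  0.    ])]
top jar_white 0.95 med [ 0.541  -0.3452  0.0776] (array([ 0.5416, -0.3448]), 0.02823895402252674) ztop 0.0805 lm0 [array([ 0.5418, -0.3574,  0.    ])]
[ 0.4357 -0.349   0.3616] [179.9911  -0.0021  90.0446]
```

jog_arm:
  rows:
    - [0, 0.0379, 0.0075, 0, 0, 0, 0]
    - [0, 0.0379, 0.0075, 0, 0, 0, 0]
    - [0, 0.0379, 0.0075, 0, 0, 0, 0]
    - [0, 0.0379, 0.0075, 0, 0, 0, 0]
    - [0, 0.0379, 0.0075, 0, 0, 0, 0]
    - [0, 0.0379, 0.0075, 0, 0, 0, 0]
    - [0, 0.0379, 0.0075, 0, 0, 0, 0]
    - [0, 0.0379, 0.0075, 0, 0, 0, 0]
    - [0, 0.0379, 0.0075, 0, 0, 0, 0]
    - [0, 0.0379, 0.0075, 0, 0, 0, 0]
    - [0, 0.0379, 0.0075, 0, 0, 0, 0]
    - [0, 0.0379, 0.0075, 0, 0, 0, 0]

```text
time_s: 34.47
tool_pos: [0.5253, 0.1078, 0.3619]
tool_rot: [180.0, -0.0, 90.0]
force: [0.7, -0.7, 0.1]
grip_width: 0.0867
```

jog_arm:
  rows:
    - [0, 0.0379, 0.0075, 0, 0, 0, 0]
    - [0, 0.0379, 0.0075, 0, 0, 0, 0]
    - [0, 0.0379, 0.0075, 0, 0, 0, 0]
    - [0, 0.0379, 0.0075, 0, 0, 0, 0]
    - [0, 0.0379, 0.0075, 0, 0, 0, 0]
    - [0, 0.0379, 0.0075, 0, 0, 0, 0]
    - [0, 0, 0, 0, 0, 0, 0]
    - [0, 0, 0, 0.03, 0, 0, 0]
    - [0, 0, 0, 0.03, 0, 0, 0]
    - [0, 0, 0, 0.015, 0, 0, 0]
    - [0, 0, 0, 0, 0, 0, 0]
    - [0, 0, 0, 0, 0, 0, 0]

```text
time_s: 35.47
tool_pos: [0.57, 0.3331, 0.2859]
tool_rot: [-179.9, 0.1, 90.0]
force: [-0.2, 0.8, 0.9]
grip_width: 0.0869
```

jog_arm:
  rows:
    - [0, 0, 0, 0.035, 0, 0, 0]
    - [0, 0, 0, 0.03, 0, 0, 0]
    - [0, 0, 0, 0.011, 0, 0, 0]
    - [0, 0, 0, 0, 0, 0, 0]
    - [1, 0, 0, 0, 0, 0, 0]
    - [1, 0, 0, 0, 0, 0, 0]
    - [1, 0, 0, 0, 0, 0, 0]
    - [1, 0, 0, 0, 0, 0, 0]
    - [1, 0, 0, 0, 0, 0, 0]
    - [1, 0, 0, 0, 0, 0, 0]
    - [1, 0, 0, -0.02, 0, 0, 0]
    - [1, 0, 0, -0.035, 0, 0, 0]

```text
time_s: 36.47
tool_pos: [0.5682, 0.3322, 0.2609]
tool_rot: [-179.5, 0.3, 90.1]
force: [-0.2, -0.9, -2.8]
grip_width: 0.055
```

jog_arm:
  rows:
    - [1, 0, 0, -0.04, 0, 0, 0]
    - [1, 0, 0, -0.04, 0, 0, 0]
    - [1, -0.0356, -0.0044, -0.01, 0, 0, 0]
    - [1, -0.0356, -0.0044, 0, 0, 0, 0]
    - [1, -0.0356, -0.0044, 0, 0, 0, 0]
    - [1, -0.0356, -0.0044, 0, 0, 0, 0]
    - [1, -0.0356, -0.0044, 0, 0, 0, 0]
    - [1, -0.0356, -0.0044, 0, 0, 0, 0]
    - [1, -0.0356, -0.0044, 0, 0, 0, 0]
    - [1, -0.0356, -0.0044, 0, 0, 0, 0]
    - [1, -0.0356, -0.0044, 0, 0, 0, 0]
    - [1, 0, 0, 0, 0, 0, 0]

```text
time_s: 37.47
tool_pos: [0.5297, 0.0039, 0.3555]
tool_rot: [-179.9, 0.3, 89.4]
force: [-0.5, -1.8, -2.9]
grip_width: 0.0549
```

jog_arm:
  rows:
    - [1, 0, 0, 0, 0, 0, 0]
    - [1, 0, 0, 0.016, 0, 0, 0]
    - [1, 0, 0, 0.014, 0, 0, 0]
    - [1, 0, 0, 0, 0, 0, 0]
    - [1, 0, 0, 0, 0, 0, 0]

```text
time_s: 37.88
tool_pos: [0.5305, 0.0142, 0.3248]
tool_rot: [-179.9, -0.0, 90.2]
force: [0.0, -0.9, -1.3]
grip_width: 0.0552
```

jog_arm:
  rows:
    - [1, -0.001, 0, 0.008, 0, 0, 0]
    - [1, 0, 0, 0.005, 0, 0, 0]
    - [1, 0, 0, 0.004, 0, 0, 0]
    - [1, 0, 0, 0.003, 0, 0, 0]
    - [1, 0, 0, 0.002, 0, 0, 0]
    - [1, 0, 0, 0, 0, 0, 0]
    - [1, 0, 0, 0, 0, 0, 0]
    - [1, 0, 0, 0, 0, 0, 0]

```text
time_s: 38.55
tool_pos: [0.5313, 0.0122, 0.3053]
tool_rot: [179.9, -0.0, 90.1]
force: [-2.1, 1.0, 7.7]
grip_width: 0.055
```

jog_arm:
  rows:
    - [1, 0, 0, 0.0025, 0, 0, 0]
    - [1, 0, 0, 0, 0, 0, 0]
    - [1, 0, 0, 0, 0, 0, 0]
    - [1, 0, 0, 0, 0, 0, 0]

```text
time_s: 38.88
tool_pos: [0.5314, 0.0122, 0.3034]
tool_rot: [179.9, -0.0, 90.1]
force: [-2.9, 0.3, 9.3]
grip_width: 0.0554
```

jog_arm:
  rows:
    - [1, 0, 0, 0.0015, 0, 0, 0]
    - [1, 0, 0, 0, 0, 0, 0]
    - [1, 0, 0, 0, 0, 0, 0]
    - [1, 0, 0, 0, 0, 0, 0]

```text
time_s: 39.22
tool_pos: [0.5314, 0.0122, 0.3033]
tool_rot: [179.8, -0.0, 90.1]
force: [-6.2, 0.0, 17.0]
grip_width: 0.0555
```

jog_arm:
  rows:
    - [1, 0, 0, -0.015, 0, 0, 0]
    - [1, 0, 0, -0.037, 0, 0, 0]
    - [1, -0.0328, 0.0017, 0, 0, 0, 0]
    - [1, -0.0328, 0.0017, 0, 0, 0, 0]
    - [1, -0.0328, 0.0017, 0, 0, 0, 0]
    - [1, -0.0328, 0.0017, 0, 0, 0, 0]
    - [1, -0.0328, 0.0017, 0, 0, 0, 0]
    - [1, -0.0328, 0.0017, 0, 0, 0, 0]
    - [1, -0.0328, 0.0017, 0, 0, 0, 0]
    - [1, -0.0328, 0.0017, 0, 0, 0, 0]
    - [1, 0, 0, 0, 0, 0, 0]
    - [1, 0, 0, 0.03, 0, 0, 0]

```text
time_s: 40.22
tool_pos: [0.5458, -0.2548, 0.3268]
tool_rot: [179.4, 0.3, 89.7]
force: [2.1, -0.9, -1.4]
grip_width: 0.0553
```

jog_arm:
  rows:
    - [1, 0, 0, 0.03, 0, 0, 0]
    - [1, 0, 0, 0.03, 0, 0, 0]
    - [1, 0, 0, 0.02, 0, 0, 0]
    - [1, 0, 0, 0.01, 0, 0, 0]
    - [1, 0, 0, 0.005, 0, 0, 0]
    - [1, 0, 0, 0, 0, 0, 0]
    - [1, 0, 0, 0, 0, 0, 0]

```text
time_s: 40.8
tool_pos: [0.5452, -0.2506, 0.2277]
tool_rot: [179.9, 0.0, 90.0]
force: [-0.2, 0.4, -2.0]
grip_width: 0.0553
```

```bash
python3 ptr.py;python3 jars.py black
```

```text
q7 116.8517394039119
side blade 87 z mean/med 0.07293737382470983 0.07309138436026663 pct [0.071  0.0724 0.0739 0.0744 0.0748] std 0.0013619236082096336
side clamp 206 z mean/med 0.07385382662174325 0.07423120888611051 pct [0.0696 0.0714 0.0763 0.0778 0.0789] std 0.003062370117212931
side orange 608 z mean/med 0.07024857896949721 0.07027099602809 pct [0.0681 0.0692 0.0714 0.0724 0.0732] std 0.0019644690829278126
side jar_black 0.68 med [0.4348 0.3397 0.0724] (array([0.435 , 0.3381]), 0.02848566323518753) ztop 0.0744 lm0 [array([0.4349, 0.333 , 0.    ])]
top jar_black 0.74 med [0.4324 0.3374 0.0732] (array([0.434 , 0.3373]), 0.02837330289185047) ztop 0.0764 lm0 [array([0.4395, 0.3316, 0.    ])]
[ 0.5446 -0.2504  0.2266] [179.9951  -0.0046  90.0493]
```

jog_arm:
  rows:
    - [1, 0, 0, 0.005, 0, 0, 0]
    - [1, 0, 0, 0.003, 0, 0, 0]
    - [1, 0, 0, 0.002, 0, 0, 0]
    - [1, 0, 0, 0.001, 0, 0, 0]
    - [1, 0, 0, 0, 0, 0, 0]
    - [1, 0, 0, 0, 0, 0, 0]

```text
time_s: 41.9
tool_pos: [0.5446, -0.2505, 0.2175]
tool_rot: [-180.0, -0.0, 90.0]
force: [-4.9, 2.7, 12.0]
grip_width: 0.0551
```

jog_arm:
  rows:
    - [1, 0, 0, -0.001, 0, 0, 0]
    - [0, 0, 0, 0, 0, 0, 0]
    - [0, 0, 0, 0, 0, 0, 0]
    - [0, 0, 0, 0, 0, 0, 0]
    - [0, 0, 0, 0, 0, 0, 0]
    - [0, 0, 0, 0, 0, 0, 0]
    - [0, 0, 0, -0.03, 0, 0, 0]
    - [0, 0, 0, -0.04, 0, 0, 0]
    - [0, 0, 0, -0.04, 0, 0, 0]
    - [0, 0, 0, -0.035, 0, 0, 0]
    - [0, 0, 0, 0, 0, 0, 0]

```text
time_s: 42.82
tool_pos: [0.5465, -0.2517, 0.3701]
tool_rot: [179.2, 0.3, 90.0]
force: [0.7, -1.4, -0.1]
grip_width: 0.0871
```

jog_arm:
  rows:
    - [0, 0.0392, -0.0074, 0, 0, 0, 0]
    - [0, 0.0392, -0.0074, 0, 0, 0, 0]
    - [0, 0.0392, -0.0074, 0, 0, 0, 0]
    - [0, 0.0392, -0.0074, 0, 0, 0, 0]
    - [0, 0.0392, -0.0074, 0, 0, 0, 0]
    - [0, 0.0392, -0.0074, 0, 0, 0, 0]
    - [0, 0.0392, -0.0074, 0, 0, 0, 0]
    - [0, 0.0392, -0.0074, 0, 0, 0, 0]
    - [0, 0.0392, -0.0074, 0, 0, 0, 0]
    - [0, 0.0392, -0.0074, 0, 0, 0, 0]
    - [0, 0, 0, 0, 0, 0, 0]

```text
time_s: 43.73
tool_pos: [0.4678, 0.1502, 0.3615]
tool_rot: [-180.0, -0.3, 90.7]
force: [-1.2, 0.5, 0.6]
grip_width: 0.0869
```

```bash
python3 jars.py black blue yellow white
```

```text
side jar_black 0.66 med [0.4352 0.3396 0.0725] (array([0.4355, 0.3389]), 0.028071478009223938) ztop 0.0744 lm0 [array([0.4351, 0.335 , 0.    ])]
top jar_black 0.72 med [0.4347 0.3365 0.0731] (array([0.4332, 0.3372]), 0.02854052186012268) ztop 0.0764 lm0 [array([0.4351, 0.3289, 0.    ])]
side jar_blue 0.6 med [0.508  0.1868 0.2714] (array([0.4931, 0.101 ]), 0.08956543356180191) ztop 0.0806 lm0 [array([ 0.5517, -0.0679,  0.    ])]
top jar_blue 0.59 med [ 0.5431 -0.2471  0.0781] (array([ 0.5429, -0.2466]), 0.027994820848107338) ztop 0.0813 lm0 [array([ 0.5438, -0.251 ,  0.    ])]
side jar_yellow 0.97 med [ 0.4343 -0.3449  0.0766] (array([ 0.4356, -0.3472]), 0.029985537752509117) ztop 0.0786 lm0 [array([ 0.4422, -0.3658,  0.    ])]
top jar_yellow 0.89 med [ 0.4351 -0.3458  0.0778] (array([ 0.4341, -0.3471]), 0.02898675575852394) ztop 0.0811 lm0 [array([ 0.4377, -0.3548,  0.    ])]
top jar_white 0.6 med [ 0.5409 -0.3434  0.0782] (array([ 0.5409, -0.3441]), 0.027631396427750587) ztop 0.0814 lm0 [array([ 0.537, -0.349,  0.   ])]
[0.4703 0.1415 0.3616] [179.9982  -0.0012  90.0514]
```

jog_arm:
  rows:
    - [0, 0.0393, -0.0072, 0, 0, 0, 0]
    - [0, 0.0393, -0.0072, 0, 0, 0, 0]
    - [0, 0.0393, -0.0072, 0, 0, 0, 0]
    - [0, 0.0393, -0.0072, 0, 0, 0, 0]
    - [0, 0.0393, -0.0072, 0, 0, 0, 0]
    - [0, 0, 0, 0, 0, 0, 0]
    - [0, 0, 0, 0.03, 0, 0, 0]
    - [0, 0, 0, 0.03, 0, 0, 0]
    - [0, 0, 0, 0.016, 0, 0, 0]
    - [0, 0, 0, 0, 0, 0, 0]
    - [0, 0, 0, 0, 0, 0, 0]

```text
time_s: 45.8
tool_pos: [0.434, 0.3377, 0.285]
tool_rot: [-179.9, 0.1, 90.0]
force: [0.9, 0.7, 0.7]
grip_width: 0.0871
```

jog_arm:
  rows:
    - [0, 0, 0, 0.035, 0, 0, 0]
    - [0, 0, 0, 0.03, 0, 0, 0]
    - [0, 0, 0, 0.01, 0, 0, 0]
    - [0, 0, 0, 0, 0, 0, 0]
    - [1, 0, 0, 0, 0, 0, 0]
    - [1, 0, 0, 0, 0, 0, 0]
    - [1, 0, 0, 0, 0, 0, 0]
    - [1, 0, 0, 0, 0, 0, 0]
    - [1, 0, 0, 0, 0, 0, 0]
    - [1, 0, 0, 0, 0, 0, 0]
    - [1, 0, 0, -0.02, 0, 0, 0]
    - [1, 0, 0, -0.035, 0, 0, 0]

```text
time_s: 46.8
tool_pos: [0.4325, 0.3365, 0.2621]
tool_rot: [-179.6, 0.3, 90.1]
force: [1.1, 0.1, -1.7]
grip_width: 0.0553
```

jog_arm:
  rows:
    - [1, 0, 0, -0.04, 0, 0, 0]
    - [1, 0, 0, -0.04, 0, 0, 0]
    - [1, -0.0361, 0.0107, -0.01, 0, 0, 0]
    - [1, -0.0361, 0.0107, 0, 0, 0, 0]
    - [1, -0.0361, 0.0107, 0, 0, 0, 0]
    - [1, -0.0361, 0.0107, 0, 0, 0, 0]
    - [1, -0.0361, 0.0107, 0, 0, 0, 0]
    - [1, -0.0361, 0.0107, 0, 0, 0, 0]
    - [1, -0.0361, 0.0107, 0, 0, 0, 0]
    - [1, -0.0361, 0.0107, 0, 0, 0, 0]
    - [1, -0.0361, 0.0107, 0, 0, 0, 0]
    - [1, 0, 0, 0, 0, 0, 0]

```text
time_s: 47.8
tool_pos: [0.5317, 0.0039, 0.3555]
tool_rot: [179.9, 0.3, 89.4]
force: [0.1, -2.3, -0.8]
grip_width: 0.0557
```

jog_arm:
  rows:
    - [1, 0, 0, 0, 0, 0, 0]
    - [1, 0, 0, 0.016, 0, 0, 0]
    - [1, 0, 0, 0.014, 0, 0, 0]
    - [1, 0, 0, 0, 0, 0, 0]
    - [1, 0, 0, 0, 0, 0, 0]

```text
time_s: 48.22
tool_pos: [0.5301, 0.0144, 0.3249]
tool_rot: [-179.9, -0.0, 90.2]
force: [-0.0, -0.3, -1.1]
grip_width: 0.0555
```

jog_arm:
  rows:
    - [1, -0.001, 0, 0.008, 0, 0, 0]
    - [1, 0, 0, 0.005, 0, 0, 0]
    - [1, 0, 0, 0.004, 0, 0, 0]
    - [1, 0, 0, 0.003, 0, 0, 0]
    - [1, 0, 0, 0.003, 0, 0, 0]
    - [1, 0, 0, 0, 0, 0, 0]
    - [1, 0, 0, 0, 0, 0, 0]
    - [1, 0, 0, 0, 0, 0, 0]

```text
time_s: 48.88
tool_pos: [0.5311, 0.0124, 0.3044]
tool_rot: [179.9, -0.0, 90.1]
force: [-2.4, 0.0, 8.3]
grip_width: 0.0553
```

jog_arm:
  rows:
    - [1, 0, 0, 0.002, 0, 0, 0]
    - [1, 0, 0, 0, 0, 0, 0]
    - [1, 0, 0, 0, 0, 0, 0]
    - [1, 0, 0, 0, 0, 0, 0]

```text
time_s: 49.22
tool_pos: [0.5312, 0.0124, 0.3032]
tool_rot: [179.9, -0.0, 90.1]
force: [-5.3, 0.6, 12.8]
grip_width: 0.0555
```

jog_arm:
  rows:
    - [1, 0, 0, 0.0015, 0, 0, 0]
    - [1, 0, 0, 0, 0, 0, 0]
    - [1, 0, 0, 0, 0, 0, 0]
    - [1, 0, 0, 0, 0, 0, 0]

```text
time_s: 49.55
tool_pos: [0.5313, 0.0124, 0.3031]
tool_rot: [179.8, -0.0, 90.1]
force: [-6.7, -0.1, 19.7]
grip_width: 0.0553
```

jog_arm:
  rows:
    - [1, 0, 0, -0.015, 0, 0, 0]
    - [1, 0, 0, -0.037, 0, 0, 0]
    - [1, -0.0328, -0.012, 0, 0, 0, 0]
    - [1, -0.0328, -0.012, 0, 0, 0, 0]
    - [1, -0.0328, -0.012, 0, 0, 0, 0]
    - [1, -0.0328, -0.012, 0, 0, 0, 0]
    - [1, -0.0328, -0.012, 0, 0, 0, 0]
    - [1, -0.0328, -0.012, 0, 0, 0, 0]
    - [1, -0.0328, -0.012, 0, 0, 0, 0]
    - [1, -0.0328, -0.012, 0, 0, 0, 0]
    - [1, 0, 0, 0, 0, 0, 0]
    - [1, 0, 0, 0.03, 0, 0, 0]

```text
time_s: 50.55
tool_pos: [0.4357, -0.2541, 0.3259]
tool_rot: [179.4, 0.3, 89.7]
force: [2.2, 0.5, -1.8]
grip_width: 0.0556
```

jog_arm:
  rows:
    - [1, 0, 0, 0.03, 0, 0, 0]
    - [1, 0, 0, 0.03, 0, 0, 0]
    - [1, 0, 0, 0.02, 0, 0, 0]
    - [1, 0, 0, 0.01, 0, 0, 0]
    - [1, 0, 0, 0.005, 0, 0, 0]
    - [1, 0, 0, 0, 0, 0, 0]
    - [1, 0, 0, 0, 0, 0, 0]

```text
time_s: 51.13
tool_pos: [0.4356, -0.2506, 0.2271]
tool_rot: [179.9, 0.0, 90.1]
force: [0.1, 0.9, -1.3]
grip_width: 0.0554
```

```bash
python3 ptr.py
```

```text
q7 120.04927779101362
side blade 75 z mean/med 0.07252629609958987 0.072396770341986 pct [0.0707 0.0715 0.0735 0.0743 0.0758] std 0.0015272079519532762
side clamp 208 z mean/med 0.07363251783874435 0.07406117388973699 pct [0.0692 0.0712 0.0762 0.0774 0.0782] std 0.0031037717834501823
side orange 598 z mean/med 0.07019976128970297 0.07035289034431996 pct [0.0681 0.0691 0.0714 0.0723 0.073 ] std 0.0017030849494417072
```

jog_arm:
  rows:
    - [1, 0, 0, 0.005, 0, 0, 0]
    - [1, 0, 0, 0.003, 0, 0, 0]
    - [1, 0, 0, 0.002, 0, 0, 0]
    - [1, 0, 0, 0.001, 0, 0, 0]
    - [1, 0, 0, 0, 0, 0, 0]
    - [1, 0, 0, 0, 0, 0, 0]

```text
time_s: 51.93
tool_pos: [0.4351, -0.2505, 0.2173]
tool_rot: [-180.0, -0.1, 90.0]
force: [-6.9, 3.0, 18.4]
grip_width: 0.0552
```

jog_arm:
  rows:
    - [1, 0, 0, -0.001, 0, 0, 0]
    - [0, 0, 0, 0, 0, 0, 0]
    - [0, 0, 0, 0, 0, 0, 0]
    - [0, 0, 0, 0, 0, 0, 0]
    - [0, 0, 0, 0, 0, 0, 0]
    - [0, 0, 0, 0, 0, 0, 0]
    - [0, 0, 0, -0.03, 0, 0, 0]
    - [0, 0, 0, -0.04, 0, 0, 0]
    - [0, 0, 0, -0.04, 0, 0, 0]
    - [0, 0, 0, -0.04, 0, 0, 0]
    - [0, 0, 0, -0.04, 0, 0, 0]
    - [0, 0, 0, 0, 0, 0, 0]

```text
time_s: 52.93
tool_pos: [0.4365, -0.2516, 0.4145]
tool_rot: [179.2, 0.3, 90.0]
force: [1.7, -1.8, -0.1]
grip_width: 0.0869
```

```bash
cat > rim.py <<'E'
from h import *
# sub-pixel-ish check: compare image with reprojected rim ellipse and blade outline
im,d=snap("side","f1.png")
l=proj("side",[.57,0,.06])[0].astype(int); x0,y0=l[1]-50,l[0]-38
big=cv2.resize(im[y0:y0+75,x0:x0+100],(800,600),interpolation=cv2.INTER_CUBIC)[:,:,::-1].copy()
def dr(P,col):
    p=proj("side",P)[:,::-1]; p=((p-[x0,y0]+.5)*8).astype(np.int32); cv2.polylines(big,[p.reshape(-1,1,2)],True,col,1)
A=np.array([.5305,.0125]); th=np.linspace(0,2*np.pi,60)
for z,c in((.0695,(255,0,0)),(.0715,(0,255,0))): dr(np.c_[A[0]+.029*np.cos(th),A[1]+.029*np.sin(th),np.full(60,z)],c)
ex=np.array([.976,-.218]); ey=np.array([.218,.976])
for z,c in((.0695,(255,0,0)),(.0715,(0,255,0))):
    q=np.array([A+ex*s+ey*t for s,t in((.074,-.005),(.074,.005),(.092,.005),(.092,-.005))]); dr(np.c_[q,np.full(4,z+.0015)],c)
    q=np.array([A+ex*s+ey*t for s,t in((.093,-.018),(.093,.018),(.113,.018),(.113,-.018))]); dr(np.c_[q,np.full(4,z+.006)],c)
cv2.imwrite('pics/rim.png',big)
E
python3 rim.py; python3 jars.py black blue yellow white
```

```text
side jar_black 0.79 med [ 0.4356 -0.2448  0.0763] (array([ 0.4357, -0.2461]), 0.029028503224253654) ztop 0.0781 lm0 [array([ 0.4316, -0.2694,  0.    ])]
top jar_black 0.57 med [ 0.4381 -0.2612  0.0783] (array([ 0.4381, -0.2586]), 0.019972383975982666) ztop 0.081 lm0 [array([ 0.4283, -0.2605,  0.    ])]
side jar_blue 0.83 med [ 0.5451 -0.2457  0.0766] (array([ 0.5451, -0.2461]), 0.028857961297035217) ztop 0.0783 lm0 [array([ 0.5532, -0.2777,  0.    ])]
top jar_blue 0.58 med [ 0.5417 -0.2468  0.0784] (array([ 0.5432, -0.2475]), 0.028403736650943756) ztop 0.0818 lm0 [array([ 0.493 , -0.2939,  0.    ])]
side jar_yellow 0.9 med [ 0.4361 -0.3442  0.0769] (array([ 0.4352, -0.3456]), 0.029352612793445587) ztop 0.0784 lm0 [array([ 0.4339, -0.356 ,  0.    ])]
side jar_white 0.58 med [ 0.5418 -0.3401  0.0763] (array([ 0.5318, -0.3165]), 0.05737612769007683) ztop 0.0782 lm0 [array([ 0.5515, -0.3635,  0.    ])]
top jar_white 0.61 med [0.625  0.0023 0.0765] (array([ 0.6204, -0.0013]), 0.01664223149418831) ztop 0.0801 lm0 [array([ 0.535 , -0.3538,  0.    ])]
[ 0.4349 -0.2503  0.4061] [179.9908  -0.0025  90.0504]
```

View pics/rim.png

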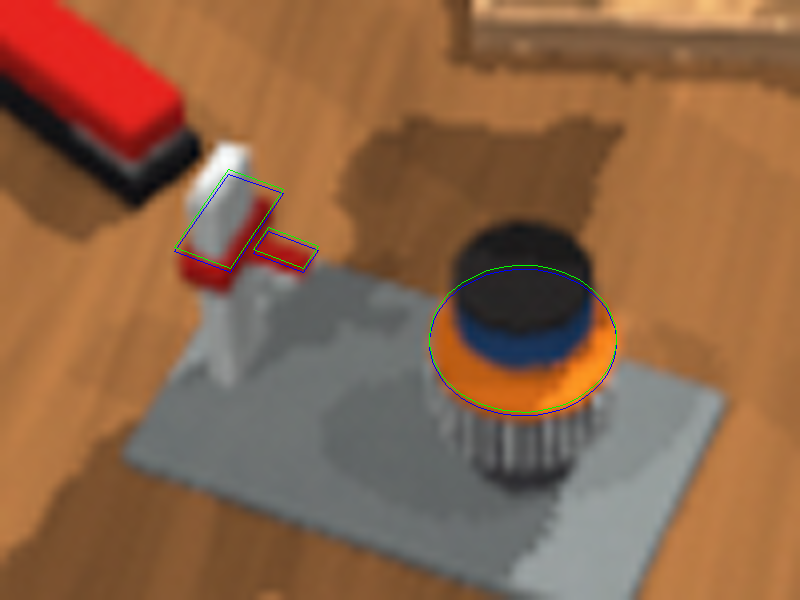

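View pics/f1.png

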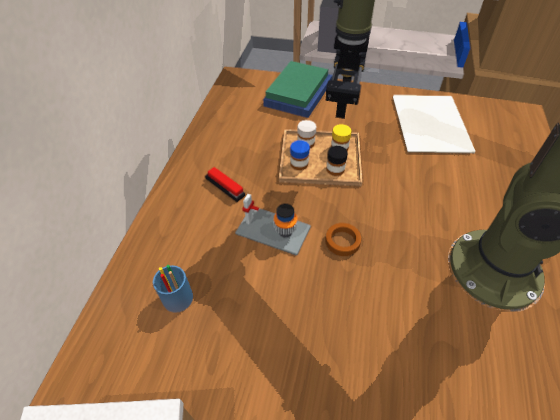

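```bash
cat > fin.py <<'E'
from h import *
A=np.array([.5305,.0125]); ex=np.array([.976,-.218]); ey=np.array([.218,.976])
def reg(n,P):
    m=np.zeros((420*8,560*8),np.uint8); p=proj(n,P)[:,::-1]; cv2.fillPoly(m,[np.int32((p+.5)*8).reshape(-1,1,2)],255)
    return cv2.resize(m,(560,420),interpolation=cv2.INTER_AREA)
th=np.linspace(0,2*np.pi,60)
for n in("side","top"):
    ds=[snap(n)[1] for _ in range(10)]; ims=snap(n)[0]
    hsv=cv2.cvtColor(ims,cv2.COLOR_RGB2HSV); red=((hsv[...,0]<8)|(hsv[...,0]>172))&(hsv[...,1]>150)
    pad=reg(n,np.c_[A[0]+.018*np.cos(th),A[1]+.018*np.sin(th),np.full(60,.102)])>250
    q=np.array([A+ex*s+ey*t for s,t in((.074,-.005),(.074,.005),(.092,.005),(.092,-.005))]); bl=(reg(n,np.c_[q,np.full(4,.0725)])>200)&red
    cl=np.zeros_like(bl)
    for a,b in((.0932,.0978),(.1082,.113)):
        q=np.array([A+ex*s+ey*t for s,t in((a,-.018),(a,.018),(b,.018),(b,-.018))]); cl|=(reg(n,np.c_[q,np.full(4,.077)])>150)&red
    for nm,m in(("pad",pad),("blade",bl),("clamp",cl)):
        z=np.array([cloud(n,m,d)[:,2].mean() for d in ds]) if m.any() else np.array([np.nan])
        c=cloud(n,m,np.median(ds,0).astype(np.float32)) if m.any() else None
        print(n,nm,m.sum(),"mean",z.mean().round(5),"sd frame",z.std().round(5),"px med-z",None if c is None else np.sort(c[:,2]).round(4)[:30])
E
python3 fin.py
```

```text
side pad 117 mean 0.10236 sd frame 0.0001 px med-z [0.101  0.1014 0.1015 0.1015 0.1016 0.1016 0.1016 0.1017 0.1017 0.1017
 0.1017 0.1017 0.1018 0.1018 0.1018 0.1018 0.1019 0.1019 0.1019 0.1019
 0.1019 0.1019 0.1019 0.1019 0.1019 0.1019 0.1019 0.1019 0.102  0.102 ]
side blade 13 mean 0.07272 sd frame 0.00035 px med-z [0.0716 0.0719 0.072  0.0722 0.0723 0.0726 0.0728 0.0728 0.073  0.073
 0.0734 0.0737 0.0745]
side clamp 12 mean 0.07598 sd frame 0.00036 px med-z [0.0742 0.0746 0.075  0.0752 0.0759 0.0762 0.0764 0.0764 0.0766 0.0766
 0.0775 0.0778]
top pad 135 mean 0.10192 sd frame 0.00021 px med-z [0.0988 0.0994 0.0996 0.0998 0.1001 0.1003 0.1004 0.1004 0.1006 0.1006
 0.1007 0.1007 0.1007 0.1008 0.1008 0.1008 0.1009 0.1009 0.1009 0.1009
 0.101  0.101  0.1011 0.1011 0.1011 0.1011 0.1012 0.1012 0.1012 0.1013]
top blade 12 mean 0.07243 sd frame 0.00091 px med-z [0.0704 0.0713 0.0716 0.0725 0.0727 0.0728 0.0729 0.073  0.0733 0.0733
 0.0734 0.0737]
top clamp 13 mean 0.07635 sd frame 0.00042 px med-z [0.075  0.0752 0.0755 0.0757 0.0758 0.0764 0.0767 0.077  0.0772 0.0774
 0.0777 0.0779 0.0781]
```

```bash
python3 -c "
from h import *
o=status.get_obs(); print(o['time_s'],o['joint_velocities'].round(2)); env.sign_off()"
```

```text
55.2333 [-0.02  0.03 -0.12  0.03  0.03 -0.09 -0.04]
the job is handed in; nothing more can be done
```

I set the collar, stamped all four jars in the order white, yellow, blue, black, stood them in the tray, and handed the job in at 55 s. No verdict was reported.

- **Collar:** I turned it about 297° anticlockwise. At the end its top edge measured about 70.2 mm and the pointer about 71.1 mm (estimated ±0.5 mm). That is roughly 1 mm low, inside the 2.5 mm limit. The readings dropped by about 1 mm around the first press, which reached 27 N. That could be a real slip or a measuring effect. The later presses stayed at 21 N or less and the reading held to within 0.3 mm.
- **Presses:** Each jar was pushed until the pad hit its hard stop (force rose while the height stayed put) and held briefly. By the arm's position each was within about 3 mm of centre.
- **Grip height:** The white jar sat 4–5 mm lower in the grip than planned. I used the contact force to judge that press and to set it down.
- **End state:** All four jars stand in the tray, with lids at about 77 mm against 78 mm expected. The pad is free, the arm is clear, and the pointer height did not change. The final picture shows the pencil cup, stapler and tape roll where they were.
- **Readings that disagreed:** The networks gave a few wrong detections (one top-camera "white jar" was really the pointer) and found the yellow jar only in the side view at the end. I judged those jars by the depth data and the picture.

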